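# Put the stacked balance check weights back in their cases

### The arm

A 6-joint arm with a two-finger parallel gripper is mounted at the origin on a cart in front of the work surface, level with it; the furniture and walls round the work are solid. World frame = base frame: x ahead of the robot, y to its left, z up, the work surface at z = 0. Lengths are in m, angles in rad, forces in N, time in s.
With the tool pointing down it reaches from about 0.3 to 0.775 m from the base axis. Payload 14.6 kg.
Tool frame: the origin (TCP) lies between the finger pads; the fingertips stand 8 mm ahead of it and the grasp point (between the pads) lies 11 mm behind it (ctrl.tip_reach is the distance from the TCP to the fingertips, in m); y points along the fingers, z is the direction in which the jaws open and shut, and the axes are right-handed (so a half turn about y gives the same grasp; the last joint's range is limited). The gripper opens to 94 mm and grips with 3 to 60 N. Pads are 16 mm wide; open, the fingers measure 119 mm over their backs; the gripper's body (75 mm by 177 mm) begins 78 mm behind the grasp point.
Start: joints at [-1.23, 0.3, 1.521, -0, 1.321, -0.067], TCP at [0.218, -0.505, 0.213] pointing down, gripper open.
Joint ranges: [-3.03, 3.03], [-0.79, 2.21], [0.23, 2.52], [-1.04, 4.18], [0, 3.07], [-2.55, 2.55]. Speed limits (rad/s): [2.22, 2.22, 2.57, 3.14, 3.14, 3.14].

### API

Orientations are given as [roll, pitch, yaw] about the fixed x, y, z axes, in that order (R = Rz(yaw) Ry(pitch) Rx(roll)).
In Python, from station import ctrl gives the robot as it stands.
- The arm moves only by the tool play_rows, never from a script. Its arguments are lists of equal length, an entry for each row: "twist": the turn, a rotation vector about the world's x, y, z as a fraction of full scale, a list of three; "travel": the shift along the world's x, y, z as a fraction of full scale, a list of three; "grip": the gripper's target within -1 to 1 (shut at 1, half-way at 0, fully open at -1). A call has 1 to 12 rows; each row shifts and turns the commanded pose from where the row before left it; what a row does not reach is not made up. Full scale, the value 1, is 5 cm for a shift and 90 degrees for a turn. A row lasts 1/10 s, in which the tool goes at most 50 mm and 8.59 degrees, less where a joint would pass 70% of its speed; a pose out of reach is approached as far as the arm can. A call with a number of a shift or a turn outside -1 to 1 is refused whole. A call with a gripper value outside its range is refused whole. The fingers move at their own pace and stop on an object; "force" is the grip in N (left out, the last holds). Time passes only in rows, so rows that do not move let the fingers close. It gives the time, the measured TCP pose, the force and the opening at its end, in the units of the state.
- ctrl.get_obs(): the state, without advancing time (a new reading comes with each control period).
- ctrl.camera(name): name is "scene" or "top"; returns a dict with "img" (420x560x3 uint8, red, green, blue), "vfov" (degrees; the focal length in pixels is half the picture's height over the tangent of half this angle, whatever the lens; pixels are square), "cx", "cy" (the principal point, pixels), "rvec" (rotation vector, rad) and "tvec" (3), from world to camera coordinates, as OpenCV has them. Camera axes: x right, y down, z forward; pixel columns grow to the right and rows downward; lengths in m; the calibration is good to about 2 mm. A picture is of the moment at which its call begins. There is no depth.
- ctrl.hand_in(): hands the job in, once; it reports no verdict.
Trained networks look in a picture, given as the dict that the camera call returned (one of the last four; its "shot" number tells which), for a name from the list of things; names that differ only in an ending like _2 or _b are one class to them, and where a whole thing is asked for, a point or a joint stands for the part that bears it (a point fixed in the world has none). Each returns a list of dicts, best first, with "confidence" (0 to 1); they miss things now and then, are a little off and sometimes report something else, mostly with a low value. They report only what shows in the picture. A call takes as long as a camera call.
- ctrl.boxes_of(name, picture): "point" ([column, row] in pixels, amid what is visible of it).
- ctrl.trace(name, picture): "pixels" (420x560 bool, what is visible of it) and "point" ([column, row] in pixels, amid what is visible of it).
The state is a dict: "time_s": time; "qpos": joint angles; "joint_vel": joint speeds; "tau": joint torques, N m; "ee_pos": TCP position; "eef_rot": TCP orientation; "force": force on the tool from outside, world axes, zero at the start; "moment": the same for the moment, N m; "grip_width": finger opening in m.
Only numpy, scipy, OpenCV 4.12 (cv2) and the standard library are available. Lean on these libraries where they do the work, as an engineer would, in place of code of your own. Each camera call takes 0.05 s, during which the arm holds its last target.

### The job

The balance check is finished: take the four steel weights off the stack on the balance pan one at a time, from the top down, and put each one upright into the wooden case base that it fits, sitting flat on the bottom of the well. Lower each weight in rather than dropping it, and never let one tip over or touch the bench. Do not lean on the balance.

Things in the scene. Friction and masses are not known exactly. Their poses are not given: they have to be found in the camera images.
- balance: compact grey and white top-pan balance, 224 x 166 mm, body 57 mm high, display and keys facing the robot, fixed. Its round metal pan, 120 mm across, has a flat top 72 mm above the bench. Origin: on the bench under the body's centre, x axis from the display side to the rear; the pan's centre is 35 mm along +x. The weights are stacked near the middle of the pan
- weight_50: smallest of four plain stainless-steel check weights, an upright flat cylinder 22 mm across and 16.8 mm high, 50 g. Origin: centre of its underside, z up. The four stand as a stepped stack, each within 3 mm of centred on the next larger: 50 g on top, then 100 g, 200 g, and 500 g on the pan
- weight_100: second smallest of four plain stainless-steel check weights, an upright flat cylinder 31 mm across and 16.9 mm high, 100 g. Origin: centre of its underside, z up. The four stand as a stepped stack, each within 3 mm of centred on the next larger: 50 g on top, then 100 g, 200 g, and 500 g on the pan
- weight_200: second largest of four plain stainless-steel check weights, an upright flat cylinder 42 mm across and 18.4 mm high, 200 g. Origin: centre of its underside, z up. The four stand as a stepped stack, each within 3 mm of centred on the next larger: 50 g on top, then 100 g, 200 g, and 500 g on the pan
- weight_500: largest of four plain stainless-steel check weights, an upright flat cylinder 58 mm across and 24.1 mm high, 500 g. Origin: centre of its underside, z up. The four stand as a stepped stack, each within 3 mm of centred on the next larger: 50 g on top, then 100 g, 200 g, and 500 g on the pan
- case_50: smallest of four round pale-wood case bases loose on the bench, made for the 50 g weight: 52 mm across outside, 15 mm high, with a round dished well lined in dark grey felt, 38 mm across at the mouth, narrowing to 28 mm at its flat floor, 6 mm deep (floor 9 mm above the underside). A seated weight stands 10.8 mm proud of the rim. Origin: centre of its underside, z up
- case_100: second smallest of four round pale-wood case bases loose on the bench, made for the 100 g weight: 61 mm across outside, 15 mm high, with a round dished well lined in dark grey felt, 47 mm across at the mouth, narrowing to 37 mm at its flat floor, 6 mm deep (floor 9 mm above the underside). A seated weight stands 10.9 mm proud of the rim. Origin: centre of its underside, z up
- case_200: second largest of four round pale-wood case bases loose on the bench, made for the 200 g weight: 72 mm across outside, 15 mm high, with a round dished well lined in dark grey felt, 58 mm across at the mouth, narrowing to 48 mm at its flat floor, 6 mm deep (floor 9 mm above the underside). A seated weight stands 12.4 mm proud of the rim. Origin: centre of its underside, z up
- case_500: largest of four round pale-wood case bases loose on the bench, made for the 500 g weight: 88 mm across outside, 17 mm high, with a round dished well lined in dark grey felt, 74 mm across at the mouth, narrowing to 64 mm at its flat floor, 8 mm deep (floor 9 mm above the underside). A seated weight stands 16.1 mm proud of the rim. Origin: centre of its underside, z up

How it is judged:
By the outcome, as a careful person would: the job done as asked, in the order asked, and still so for the second after the job is handed in, with the robot touching nothing.
It also fails if it takes over 115 s, if anything falls off the work surface, if the arm or the gripper's body presses on something with over 40 N, if the wrist force passes 120 N, or if a joint passes its speed limit or range.

## Working session

There is one attempt and no reset: what is moved stays moved. The work goes in short steps, Python scripts to look and compute and a tool call to move; the robot and the scene stay as the last step left them, time stands still between calls to the robot, and variables do not carry over. Pictures are saved under pics/ and viewed, and the job is handed in when it is done.

Besides the shell and the picture viewer there is one more tool, called after "Request:" as name(argument=value, ...), one argument or row to a line, values as JSON. play_rows: Moves the arm, as the interface text tells. Its arguments: {"type":"object","properties":{"twist":{"type":"array"},"travel":{"type":"array"},"grip":{"type":"array"},"force":{"type":"number"}},"required":["twist","travel","grip"]}

```bash
mkdir -p pics; ls
python3 - <<'E'
from station import ctrl
import cv2,numpy as np
print(ctrl.get_obs(), ctrl.tip_reach)
for n in ["scene","top"]:
    p=ctrl.camera(n); cv2.imwrite(f"pics/{n}0.png",p["img"][:,:,::-1])
    print(n,p["vfov"],p["cx"],p["cy"],p["rvec"],p["tvec"])
    for o in ["balance","weight_50","weight_100","weight_200","weight_500","case_50","case_100","case_200","case_500"]:
        print(o,[(np.round(d["point"],1),round(d["confidence"],2),int(d["pixels"].sum())) for d in ctrl.trace(o,p)])
E
```

```text
pics
{'time_s': 0.0, 'qpos': array([-1.22959711e+00,  3.00474502e-01,  1.52159159e+00,  1.18812947e-05,
        1.32064906e+00, -6.65866055e-02]), 'joint_vel': array([ 0.00028557,  0.00116435,  0.00074217,  0.00026339, -0.00034232,
        0.00060205]), 'tau': array([-9.79356191e-04, -5.31814027e+01, -3.52740026e+01,  7.07681291e-02,
        2.44451640e-02, -1.17370096e-04]), 'ee_pos': array([ 0.2180425 , -0.50466655,  0.21288   ]), 'eef_rot': array([-1.57191558e+00,  8.61711417e-05, -2.73380983e+00]), 'force': array([-0.33333553, -0.7633905 , -0.70162368]), 'moment': array([-0.0071881 , -0.0075628 ,  0.00692856]), 'grip_width': 0.09373780346612232} 0.008
scene 53.38945058967312 281.74681144832994 207.0773271659606 [ 0.79495828 -2.36757983  1.28603146] [0.39513828 0.26259261 0.59316368]
balance [(array([173.2, 302.4]), 0.89, 9870), (array([149.9, 255.4]), 0.48, 274)]
weight_50 [(array([151.7, 257.4]), 0.84, 268), (array([150.8, 245.8]), 0.78, 213), (array([151.9, 266.8]), 0.59, 513), (array([146.6, 238.7]), 0.56, 169)]
weight_100 [(array([151.7, 257.4]), 0.84, 268), (array([150.8, 24
[... 1444 characters left out ...]
)]
weight_500 [(array([184.5, 188.9]), 0.62, 81), (array([189.8, 199.2]), 0.43, 134)]
case_50 [(array([321.7, 263.4]), 0.87, 414), (array([394.2, 264.3]), 0.87, 895), (array([357.6, 253.5]), 0.82, 601), (array([287.7, 267.9]), 0.78, 302)]
case_100 [(array([321.7, 263.4]), 0.87, 414), (array([394.2, 264.3]), 0.87, 895), (array([357.6, 253.5]), 0.82, 601), (array([287.7, 267.9]), 0.78, 302)]
case_200 [(array([321.7, 263.4]), 0.87, 414), (array([394.2, 264.3]), 0.87, 895), (array([357.6, 253.5]), 0.82, 601), (array([287.7, 267.9]), 0.78, 302)]
case_500 [(array([321.7, 263.4]), 0.87, 414), (array([394.2, 264.3]), 0.87, 895), (array([357.6, 253.5]), 0.82, 601), (array([287.7, 267.9]), 0.78, 302)]
```

View pics/scene0.png

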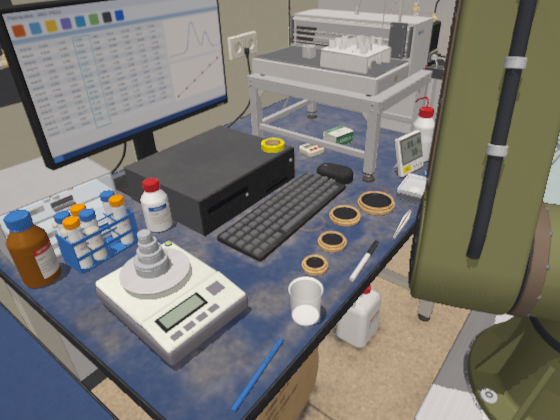

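View pics/top0.png

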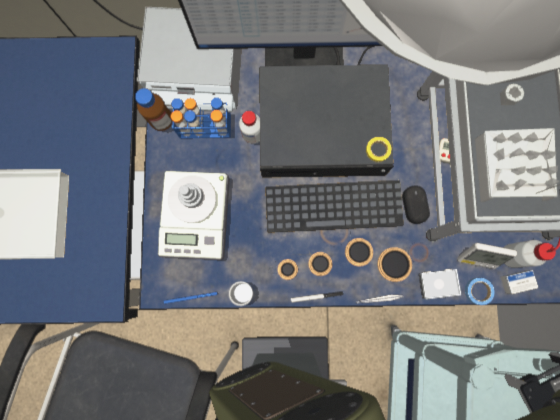

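```bash
cat > h.py <<'E'
import numpy as np,cv2
from scipy.optimize import minimize,least_squares
from station import ctrl
def proj(p,P):
    f=210/np.tan(np.radians(p["vfov"])/2)
    K=np.array([[f,0,p["cx"]],[0,f,p["cy"]],[0,0,1.]])
    return cv2.projectPoints(np.asarray(P,float).reshape(-1,3),np.asarray(p["rvec"],float),np.asarray(p["tvec"],float),K,None)[0][:,0]
def ray(p,uv,z):
    f=210/np.tan(np.radians(p["vfov"])/2)
    R=cv2.Rodrigues(np.asarray(p["rvec"],float))[0];C=-R.T@np.asarray(p["tvec"],float)
    d=R.T@np.array([(uv[0]-p["cx"])/f,(uv[1]-p["cy"])/f,1]);return C+d*(z-C[2])/d[2]
a=np.linspace(0,2*np.pi,60)
def circ(x,y,z,r): return np.c_[x+r*np.cos(a),y+r*np.sin(a),0*a+z]
def cyl_img(p,x,y,z0,z1,r,S=8):
    """antialiased silhouette mask"""
    pts=proj(p,np.r_[circ(x,y,z0,r),circ(x,y,z1,r)]).astype(np.float32)
    h=cv2.convexHull(pts)
    return h
def mask(p,hull,sh=3):
    m=np.zeros((420,560),np.uint8)
    cv2.fillPoly(m,[np.round(hull*8).astype(np.int32)],255,cv2.LINE_AA,sh);return m/255.
WT=dict(w50=(.011,.0168),w100=(.0155,.0169),w200=(.021,.0184),w500=(.029,.0241))
CS={'c50':(.026,.015),'c100':(.0305,.015),'c200':(.036,.015),'c500':(.044,.017)}
def fitcyl(p,m,x0,z0,z1,r):
    def f(v): return np.abs(mask(p,cyl_img(p,v[0],v[1],z0,z1,r))-m).sum()
    R=minimize(f,x0,method='Nelder-Mead',options=dict(initial_simplex=[x0,[x0[0]+.006,x0[1]],[x0[0],x0[1]+.006]],xatol=1e-4,fatol=.1))
    return R.x,R.fun
E
python3 - <<'E'
from h import *
for n in ["scene","top"]:
    p=ctrl.camera(n)
    t=ctrl.trace("case_50",p)
    for d in t:
        g=ray(p,d["point"],.01)[:2]
        res={k:fitcyl(p,d["pixels"],g,0,h,r) for k,(r,h) in CS.items()}
        k=min(res,key=lambda k:res[k][1]); print(n,k,np.round(res[k][0],4),round(res[k][1],1),d["pixels"].sum())
    s=ctrl.trace("weight_50",p)
    import pickle;pickle.dump((p,s,ctrl.trace("balance",p)),open(f"{n}.pkl","wb"))
    for d in s:
        print(n,[np.round(ray(p,d["point"],z)[:2],4) for z in (.084,.105,.123,.14)])
    im=cv2.resize(p["img"][:,:,::-1],None,fx=5,fy=5,interpolation=cv2.INTER_CUBIC)
    u,v=(150,255) if n=="scene" else (192,195)
    cv2.imwrite(f"pics/st_{n}.png",im[(v-45)*5:(v+45)*5,(u-50)*5:(u+50)*5])
E
```

```text
scene c100 [ 0.4738 -0.2008] 50.4 531
scene c50 [ 0.4425 -0.0998] 41.4 497
scene c500 [ 0.4412 -0.2946] 115.5 720
scene c50 [ 0.4318 -0.0148] 100.0 458
scene [array([0.6012, 0.2309]), array([0.5777, 0.2439]), array([0.5576, 0.255 ]), array([0.5387, 0.2655])]
scene [array([0.6728, 0.1859]), array([0.6461, 0.2009]), array([0.6232, 0.2137]), array([0.6016, 0.2259])]
scene [array([0.6315, 0.2097]), array([0.6067, 0.2236]), array([0.5854, 0.2356]), array([0.5653, 0.2468])]
scene [array([0.6517, 0.1982]), array([0.626 , 0.2126]), array([0.6039, 0.225 ]), array([0.5831, 0.2367])]
top c200 [ 0.4722 -0.201 ] 83.5 603
top c50 [ 0.4295 -0.0156] 48.1 313
top c50 [ 0.4436 -0.1001] 40.2 406
top c500 [ 0.4382 -0.2922] 87.3 955
top [array([0.6291, 0.2393]), array([0.6242, 0.234 ]), array([0.62  , 0.2295]), array([0.616 , 0.2252])]
top [array([0.6018, 0.2053]), array([0.5975, 0.2008]), array([0.5937, 0.1968]), array([0.5902, 0.1931])]
top [array([0.6051, 0.2066]), array([0.6007, 0.202 ]), array([0.5969, 0.1981]), array([0.5933, 0.1944])]
```

View pics/st_scene.png

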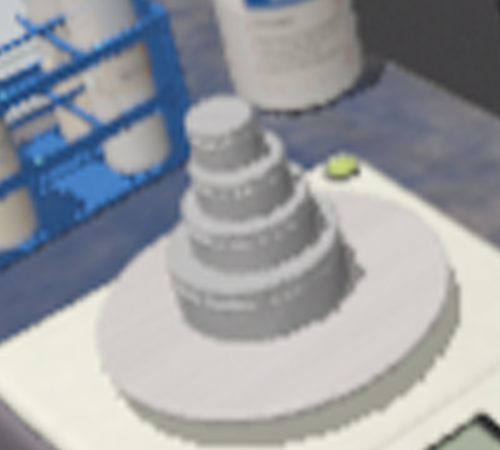

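View pics/st_top.png

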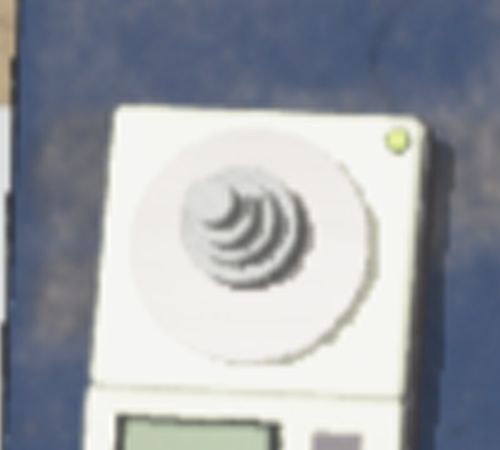

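```bash
cat >> h.py <<'E'
def stackfit(p,masks,names,g,base=.072):
    """names bottom to top; masks visible regions. sequential from the top"""
    z=base;zs=[]
    for n in names: zs.append((z,z+WT[n][1])); z+=WT[n][1]
    out={};occ=np.zeros((420,560))
    for n,(z0,z1) in list(zip(names,zs))[::-1]:
        m=masks[n]
        f=lambda v:np.abs(np.clip(mask(p,cyl_img(p,v[0],v[1],z0,z1,WT[n][0]))-occ,0,1)-m).sum()
        R=minimize(f,g,method='Nelder-Mead',options=dict(initial_simplex=[g,[g[0]+.006,g[1]],[g[0],g[1]+.006]],xatol=1e-4,fatol=.1))
        out[n]=(R.x,R.fun,m.sum()); g=R.x
        occ=np.maximum(occ,mask(p,cyl_img(p,*R.x,z0,z1,WT[n][0])))
    return out
E
python3 - <<'E'
from h import *
import pickle
p,s,b=pickle.load(open("scene.pkl","rb"))
s=sorted(s,key=lambda d:d["point"][1])
print([(np.round(d["point"],1),d["confidence"]) for d in s])
N=["w500","w200","w100","w50"]
M={n:d["pixels"].astype(float) for n,d in zip(N[::-1],s)}
o=stackfit(p,M,N,np.array([.602,.226]))
for k,v in o.items(): print(k,np.round(v[0],4),v[1:])
P2,s2,b2=pickle.load(open("top.pkl","rb"))
for p,nm in((p,"scene"),(P2,"top")):
    im=cv2.resize(p["img"][:,:,::-1],None,fx=5,fy=5,interpolation=cv2.INTER_CUBIC).copy()
    z=.072
    for n in N:
        x=o[n][0]
        for zz in (z,z+WT[n][1]):
            cv2.polylines(im,[np.round(proj(p,circ(*x,zz,WT[n][0]))*5+2).astype(np.int32)],1,(0,0,255),1)
        z+=WT[n][1]
    u,v=(150,255) if nm=="scene" else (192,195)
    cv2.imwrite(f"pics/ov_{nm}.png",im[(v-45)*5:(v+45)*5,(u-50)*5:(u+50)*5])
for d in s2: print(np.round(d["point"],1),d["confidence"],d["pixels"].sum())
E
```

```text
[(array([146.9, 239.9]), 0.73), (array([148.5, 247.3]), 0.51), (array([150.2, 254.7]), 0.71), (array([151.1, 267.7]), 0.85)]
w50 [0.6147 0.223 ] (np.float64(73.44705882352942), np.float64(156.0))
w100 [0.6138 0.2207] (np.float64(50.11764705882352), np.float64(206.0))
w200 [0.614 0.221] (np.float64(49.06666666666666), np.float64(325.0))
w500 [0.6155 0.2204] (np.float64(80.5529411764706), np.float64(551.0))
[183.1 188.3] 0.67 77
[196.6 198.9] 0.57 221
[196.1 197.6] 0.53 81
```

```bash
cd pics; python3 -c "
import cv2,numpy as np
cv2.imwrite('ov.png',cv2.resize(np.hstack([cv2.imread('ov_scene.png'),cv2.imread('ov_top.png')]),None,fx=.8,fy=.8))"
```

```text
(no output)
```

View pics/ov.png

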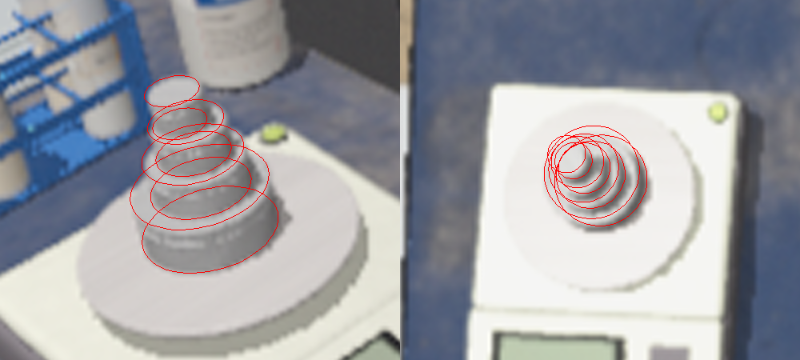

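```bash
cat >> h.py <<'E'
def gradimg(p):
    g=cv2.GaussianBlur(p["img"].astype(np.float32),(0,0),.7)
    gx=cv2.Sobel(g,cv2.CV_32F,1,0);gy=cv2.Sobel(g,cv2.CV_32F,0,1)
    return np.sum(gx,2)/3,np.sum(gy,2)/3
def edge_score(G,pts,signed=False):
    """mean |gradient . normal| along open/closed polyline"""
    t=np.gradient(pts,axis=0);n=np.c_[-t[:,1],t[:,0]]/(np.linalg.norm(t,axis=1)[:,None]+1e-9)
    s=lambda I:cv2.remap(I,pts[:,0].astype(np.float32)[None],pts[:,1].astype(np.float32)[None],cv2.INTER_LINEAR)[0]
    v=s(G[0])*n[:,0]+s(G[1])*n[:,1]
    return np.minimum(np.abs(v),120)
def camc(p):
    R=cv2.Rodrigues(np.asarray(p["rvec"],float))[0];return -R.T@np.asarray(p["tvec"],float)
E
python3 - <<'E'
from h import *
import pickle
ps=[pickle.load(open(f"{n}.pkl","rb"))[0] for n in("scene","top")]
Gs=[gradimg(p) for p in ps]
def arc(p,x,y,z,r,front):
    # front: arc facing the camera
    c=camc(p);th=np.arctan2(c[1]-y,c[0]-x)
    A=th+np.linspace(-1.5,1.5,50) if front else th+np.linspace(-np.pi,np.pi,80)
    return proj(p,np.c_[x+r*np.cos(A),y+r*np.sin(A),0*A+z])
# pan
for p,G,n in zip(ps,Gs,("scene","top")):
    best=max(((edge_score(G,arc(p,x,y,.072,.06,False)).mean(),x,y) for x in np.arange(.59,.64,.001) for y in np.arange(.19,.25,.001)))
    print("pan",n,best)
N=["w500","w200","w100","w50"]
z=.072
for k in N:
    r,h=WT[k];tot=0
    X=np.arange(.585,.64,.001);Y=np.arange(.19,.25,.001)
    for p,G,n in zip(ps,Gs,("scene","top")):
        S=np.array([[edge_score(G,arc(p,x,y,z,r,True)).mean()+edge_score(G,arc(p,x,y,z+h,r,k=="w50")).mean()*1 for y in Y] for x in X])
        i=np.unravel_index(S.argmax(),S.shape);print(k,n,X[i[0]].round(4),Y[i[1]].round(4),S.max());tot=tot+S/S.max()
    i=np.unravel_index(tot.argmax(),S.shape);print(k,"both",X[i[0]].round(4),Y[i[1]].round(4))
    z+=h
E
```

```text
pan scene (np.float64(80.92872133900339), np.float64(0.608), np.float64(0.22200000000000003))
pan top (np.float64(61.91191321472627), np.float64(0.617), np.float64(0.196))
w500 scene 0.614 0.222 195.32992640449135
w500 top 0.608 0.217 191.14322928016287
w500 both 0.612 0.221
w200 scene 0.611 0.22 200.0098788426114
w200 top 0.6 0.205 212.89643397641828
w200 both 0.611 0.22
w100 scene 0.612 0.221 212.09835325971486
w100 top 0.593 0.196 205.5192232452698
w100 both 0.61 0.22
w50 scene 0.613 0.221 215.83431331696323
w50 top 0.585 0.19 220.40550475990528
w50 both 0.612 0.221
```

Run:
```python
from h import *
import pickle
out=[]
for nm in("scene","top"):
    p=pickle.load(open(f"{nm}.pkl","rb"))[0]
    im=cv2.resize(p["img"][:,:,::-1],None,fx=5,fy=5,interpolation=cv2.INTER_CUBIC).copy()
    z=.072
    D=lambda P,c:cv2.polylines(im,[np.round(proj(p,P)*5+2).astype(np.int32)],1,c,1)
    D(circ(.612,.219,.072,.06),(0,160,0))
    for n,x in dict(w500=(.612,.220),w200=(.611,.22),w100=(.611,.22),w50=(.612,.220)).items():
        for zz in (z,z+WT[n][1]): D(circ(*x,zz,WT[n][0]),(0,0,255))
        z+=WT[n][1]
    u,v=(150,255) if nm=="scene" else (192,195)
    out.append(cv2.resize(im[(v-45)*5:(v+45)*5,(u-40)*5:(u+40)*5],None,fx=1,fy=1))
cv2.imwrite("pics/ov2.png",np.hstack(out))
```

```text
(no output)
```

View pics/ov2.png

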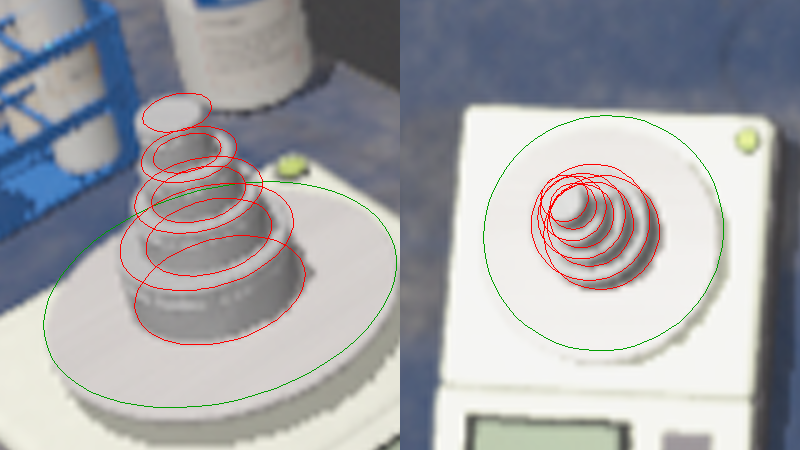

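Request:
play_rows(
  twist=[
    [0,0,0.062],
    [0,0,0.062],
    [0,0,0.062],
    [0,0,0.062],
    [0,0,0.062],
    [0,0,0.062],
    [0,0,0.062],
    [0,0,0.062],
    [0,0,0.061],
    [0,0,0.061],
    [0,0,0.061],
    [0,0,0.061],
  ],
  travel=[
    [0.22,0.59,0.11],
    [0.22,0.59,0.11],
    [0.22,0.59,0.11],
    [0.22,0.59,0.11],
    [0.22,0.59,0.11],
    [0.22,0.59,0.11],
    [0.22,0.59,0.11],
    [0.22,0.59,0.11],
    [0.22,0.59,0.11],
    [0.22,0.59,0.11],
    [0.22,0.59,0.11],
    [0.22,0.59,0.11],
  ],
  grip=[0,0,0,0,0,0,0,0,0,0,0,0],
  force=10,
)

```text
time_s: 2.6
ee_pos: [0.3503, -0.1497, 0.2799]
eef_rot: [-1.57, -0.0, -1.568]
force: [0.1, -0.3, -0.7]
grip_width: 0.0467
```

Request:
play_rows(
  twist=[
    [0,0,0],
    [0,0,0],
    [0,0,0],
    [0,0,0],
    [0,0,0],
    [0,0,0],
    [0,0,0],
    [0,0,0],
    [0,0,0],
    [0,0,0],
    [0,0,0],
    [0,0,0],
  ],
  travel=[
    [0.435,0.62,0],
    [0.435,0.62,0],
    [0.435,0.62,0],
    [0.435,0.62,0],
    [0.435,0.62,0],
    [0.435,0.62,0],
    [0.435,0.62,0],
    [0.435,0.62,0],
    [0.435,0.62,-0.2],
    [0.435,0.62,-0.4],
    [0.435,0.62,-0.4],
    [0.435,0.62,-0.4],
  ],
  grip=[0,0,0,0,0,0,0,0,0,0,0,0],
)

```text
time_s: 3.8
ee_pos: [0.6118, 0.2225, 0.2085]
eef_rot: [-1.571, -0.0, -1.571]
force: [0.3, -0.0, 0.9]
grip_width: 0.047
```

```bash
cat > snap.py <<'E'
import sys
from h import *
tag=sys.argv[1]; x,y,z=map(float,sys.argv[2:5]); hw=int(sys.argv[5]) if len(sys.argv)>5 else 40
print(np.round(ctrl.get_obs()["ee_pos"],4))
out=[]
for nm in("scene","top"):
    p=ctrl.camera(nm); c=np.round(proj(p,[x,y,z])[0]).astype(int); k=400/(2*hw)
    M=np.float32([[k,0,-(c[0]-hw)*k],[0,k,-(c[1]-hw*1.2)*k]])
    out.append(cv2.warpAffine(p["img"][:,:,::-1].copy(),M,(400,480),flags=cv2.INTER_CUBIC)); print(nm,c)
cv2.imwrite(f"pics/{tag}.png",np.hstack(out))
E
python3 snap.py a1 .612 .221 .16
```

```text
[0.6118 0.2225 0.2085]
scene [143 226]
top [183 188]
```

View pics/a1.png

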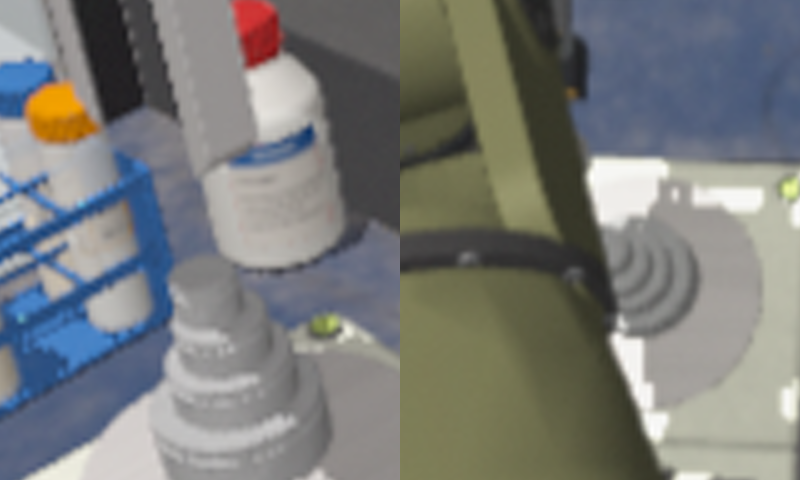

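Request:
play_rows(
  twist=[
    [0,0,0],
    [0,0,0],
    [0,0,0],
    [0,0,0],
  ],
  travel=[
    [0,0,-0.3],
    [0,0,-0.3],
    [0,0,-0.27],
    [0,0,0],
  ],
  grip=[0,0,0,0],
)

```text
time_s: 4.3
ee_pos: [0.6103, 0.2202, 0.164]
eef_rot: [-1.573, -0.001, -1.572]
force: [-0.1, 0.2, -1.2]
grip_width: 0.0469
```

```bash
python3 snap.py a2 .612 .221 .15 30
```

```text
[0.6103 0.2202 0.164 ]
scene [144 231]
top [184 189]
```

View pics/a2.png

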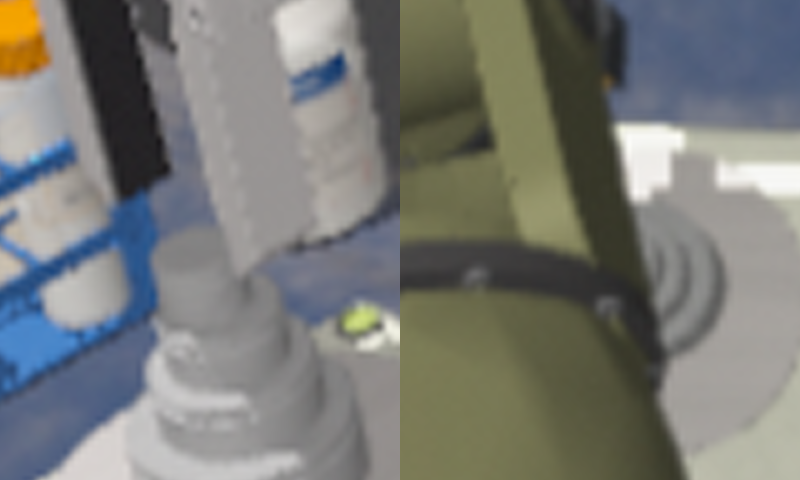

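Request:
play_rows(
  twist=[
    [0,0,0],
    [0,0,0],
    [0,0,0],
    [0,0,0],
  ],
  travel=[
    [0,0,-0.1],
    [0,0,-0.1],
    [0,0,-0.12],
    [0,0,0],
  ],
  grip=[0,0,0,0],
)

```text
time_s: 4.8
ee_pos: [0.6108, 0.221, 0.1488]
eef_rot: [-1.572, -0.0, -1.571]
force: [-0.4, -0.6, -0.1]
grip_width: 0.0473
```

```bash
python3 snap.py a3 .612 .221 .15 30
python3 - <<'E'
from station import ctrl
for i in range(5):
    ctrl.camera("top");print(ctrl.get_obs()["ee_pos"].round(4))
E
```

```text
[0.6108 0.221  0.1488]
scene [144 231]
top [184 189]
[0.6112 0.2212 0.1501]
[0.6112 0.2212 0.1502]
[0.6112 0.2212 0.1502]
[0.6112 0.2211 0.1502]
[0.6112 0.2211 0.1501]
```

View pics/a3.png

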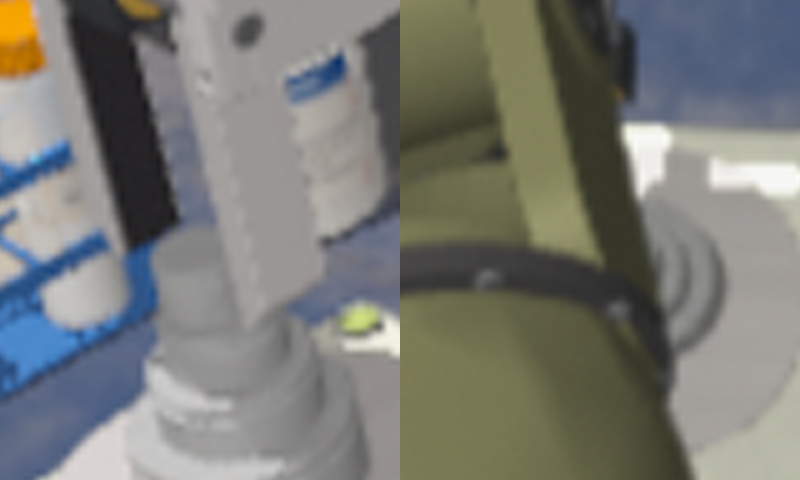

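```bash
cat > ov.py <<'E'
import sys
from h import *
# tag wx wy z0 name [hw]: overlay finger tips and weight
def ov(tag,items,c,hw=25,cams=("scene","top")):
    o=ctrl.get_obs();t=o["ee_pos"];w=o["grip_width"]/2;out=[]
    for nm in cams:
        p=ctrl.camera(nm);cc=np.round(proj(p,c)[0]).astype(int);k=400/(2*hw)
        M=np.float32([[k,0,-(cc[0]-hw)*k+k/2],[0,k,-(cc[1]-hw)*k+k/2]])
        im=cv2.warpAffine(p["img"][:,:,::-1].copy(),M,(400,400),flags=cv2.INTER_CUBIC)
        D=lambda P,col:cv2.polylines(im,[np.round(proj(p,P)@M[:,:2].T+M[:,2]).astype(np.int32)],1,col,1)
        for s in(-1,1):
            for zz in (t[2]-.008,):
                D([[t[0]+s*w,t[1]-.008,zz],[t[0]+s*w,t[1]+.008,zz],[t[0]+s*(w+.0125),t[1]+.008,zz],[t[0]+s*(w+.0125),t[1]-.008,zz]],(0,200,0))
        for (x,y,z0,z1,r) in items:
            D(circ(x,y,z0,r),(0,0,255));D(circ(x,y,z1,r),(0,0,255))
        out.append(im)
    cv2.imwrite(f"pics/{tag}.png",np.hstack(out)); print(t.round(4),w*2)
E
python3 - <<'E'
from ov import *
ov("a4",[(.612,.221,.1314,.1482,.011),(.612,.221,.1145,.1314,.0155)],(.612,.221,.14))
E
```

```text
[0.6112 0.2211 0.1501] 0.04693810565627704
```

View pics/a4.png

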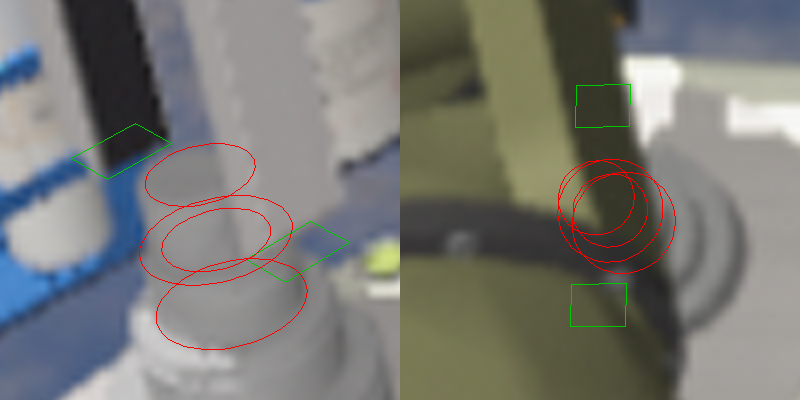

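Request:
play_rows(
  twist=[
    [0,0,0],
    [0,0,0],
    [0,0,0],
    [0,0,0],
    [0,0,0],
    [0,0,0],
    [0,0,0],
    [0,0,0],
  ],
  travel=[
    [0,0,-0.05],
    [0,0,0],
    [0,0,0],
    [0,0,0],
    [0,0,0],
    [0,0,0],
    [0,0,0],
    [0,0,0],
  ],
  grip=[0,0.2,0.3,0.4,0.45,0.5,0.55,0.6],
  force=10,
)

```text
time_s: 6.05
ee_pos: [0.6112, 0.2211, 0.1475]
eef_rot: [-1.571, 0.0, -1.571]
force: [0.2, -0.2, 0.4]
grip_width: 0.0215
```

Run:
```python
from ov import *
ov("a5",[(.612,.221,.1314,.1482,.011)],(.612,.221,.14))
```

```text
[0.6112 0.2211 0.1475] 0.021504703786300452
```

View pics/a5.png

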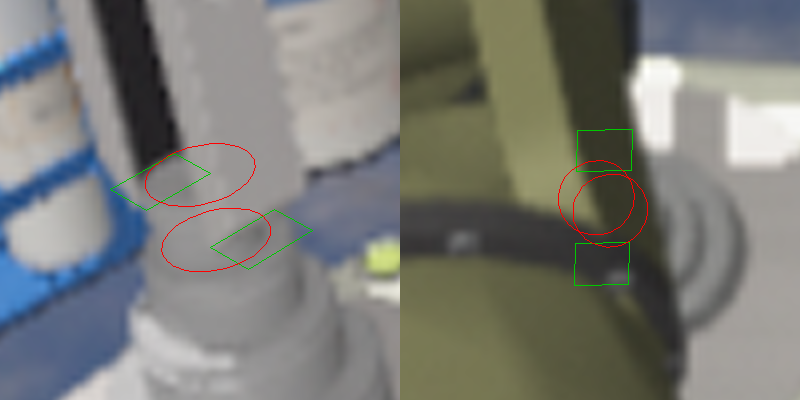

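Request:
play_rows(
  twist=[
    [0,0,0],
    [0,0,0],
    [0,0,0],
    [0,0,0],
    [0,0,0],
    [0,0,0],
    [0,0,0],
    [0,0,0],
  ],
  travel=[
    [0,0,0],
    [0,0,0],
    [0,0,0.1],
    [0,0,0.2],
    [0,0,0.3],
    [0,0,0.3],
    [0,0,0.3],
    [0,0,0],
  ],
  grip=[1,1,1,1,1,1,1,1],
  force=20,
)

```text
time_s: 6.95
ee_pos: [0.6119, 0.2214, 0.2107]
eef_rot: [-1.567, 0.001, -1.571]
force: [0.1, 0.3, -0.7]
grip_width: 0.0213
```

Run:
```python
from ov import *
ov("a6",[(.612,.221,.1145,.1314,.0155)],(.612,.221,.15),40)
```

```text
[0.6119 0.2214 0.2107] 0.021291094249642137
```

View pics/a6.png

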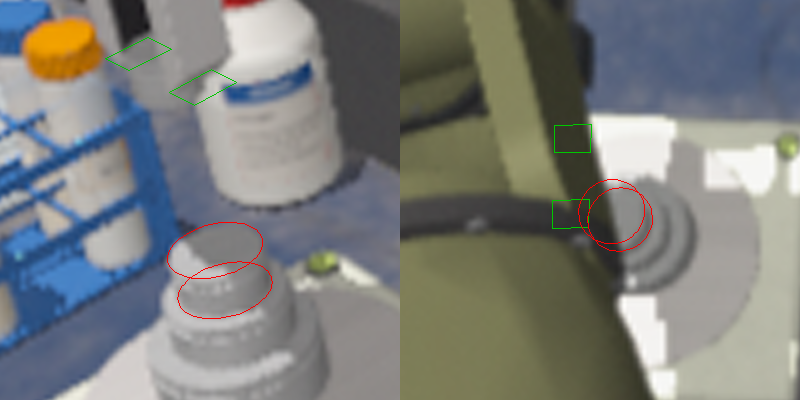

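Request:
play_rows(
  twist=[
    [0,0,0],
    [0,0,0],
    [0,0,0],
    [0,0,0],
    [0,0,0],
    [0,0,0],
    [0,0,0],
    [0,0,0],
    [0,0,0],
    [0,0,0],
    [0,0,0],
    [0,0,0],
  ],
  travel=[
    [-0.2,-0.26,0],
    [-0.4,-0.5,0],
    [-0.4,-0.53,0],
    [-0.4,-0.53,0],
    [-0.4,-0.53,-0.1],
    [-0.4,-0.53,-0.2],
    [-0.4,-0.53,-0.2],
    [-0.4,-0.53,-0.2],
    [-0.4,-0.53,-0.3],
    [-0.2,-0.26,-0.3],
    [0,0,-0.3],
    [0,0,-0.2],
  ],
  grip=[1,1,1,1,1,1,1,1,1,1,1,1],
)

```text
time_s: 8.25
ee_pos: [0.4304, -0.0157, 0.1162]
eef_rot: [-1.572, 0.0, -1.572]
force: [0.3, 0.8, -1.0]
grip_width: 0.0212
```

Run:
```python
from ov import *
t=ctrl.get_obs()["ee_pos"];z=t[2]-.016
ov("b1",[(.4305,-.0152,0.0,.015,.026),(.4305,-.0152,0.009,.015,.019),(t[0],t[1],z,z+.0168,.011)],(.43,-.015,.05),50)
```

```text
[ 0.4304 -0.0157  0.1162] 0.02116364108052859
```

View pics/b1.png

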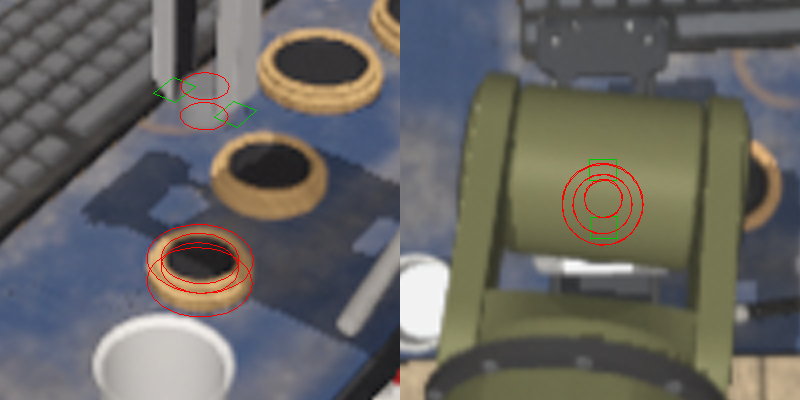

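Request:
play_rows(
  twist=[
    [0,0,0],
    [0,0,0],
    [0,0,0],
    [0,0,0],
    [0,0,0],
    [0,0,0],
    [0,0,0],
  ],
  travel=[
    [0,0,-0.2],
    [0,0,-0.3],
    [0,0,-0.3],
    [0,0,-0.3],
    [0,0,-0.2],
    [0,0,-0.1],
    [0,0,0],
  ],
  grip=[1,1,1,1,1,1,1],
)

```text
time_s: 9.05
ee_pos: [0.4311, -0.0153, 0.0471]
eef_rot: [-1.571, 0.0, -1.571]
force: [0.7, -0.0, 0.2]
grip_width: 0.0212
```

Run:
```python
from ov import *
t=ctrl.get_obs()["ee_pos"];z=t[2]-.016
ov("b2",[(.4305,-.0152,0.0,.015,.026),(t[0],t[1],z,z+.0168,.011)],(.43,-.015,.03),25)
print(ctrl.get_obs()["ee_pos"])
```

```text
[ 0.4311 -0.0153  0.0471] 0.02123304993554082
[ 0.4314267  -0.01536934  0.04785431]
```

View pics/b2.png

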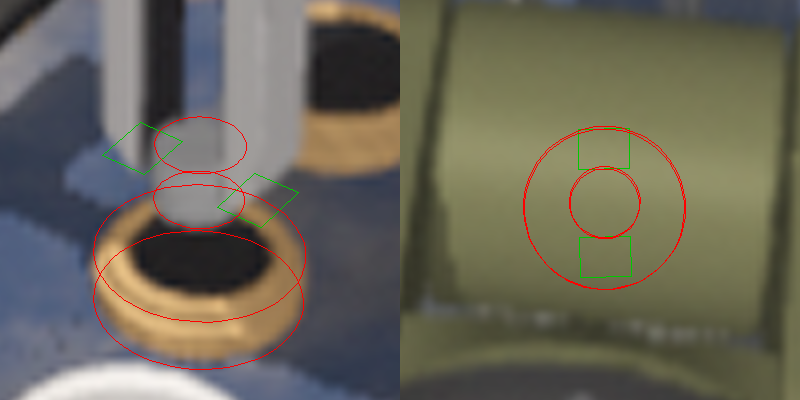

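Run:
```python
from h import *
p=ctrl.camera("scene"); print(camc(p))
for c in ([.431,-.015,.015],[.44,-.1,.015],[.473,-.2,.015],[.44,-.293,.015],[.612,.221,.1]):
    c=np.array(c);J=np.c_[proj(p,c+[.001,0,0])[0]-proj(p,c)[0],proj(p,c+[0,.001,0])[0]-proj(p,c)[0]]
    print(J.round(3).tolist(),"inv mm/px",np.linalg.inv(J).round(2).tolist())
```

```text
[0.08190276 0.5181551  0.54930823]
[[-0.422, -0.286], [-0.195, 0.266]] inv mm/px [[-1.58, -1.7], [-1.16, 2.51]]
[[-0.404, -0.252], [-0.168, 0.231]] inv mm/px [[-1.7, -1.86], [-1.24, 2.98]]
[[-0.375, -0.223], [-0.139, 0.193]] inv mm/px [[-1.87, -2.16], [-1.35, 3.63]]
[[-0.375, -0.193], [-0.126, 0.176]] inv mm/px [[-1.95, -2.13], [-1.4, 4.15]]
[[-0.363, -0.479], [-0.218, 0.299]] inv mm/px [[-1.4, -2.25], [-1.03, 1.7]]
```

Run:
```python
from h import *
import pickle
ps=[pickle.load(open(f"{n}.pkl","rb"))[0] for n in("scene","top")]
Gs=[gradimg(p) for p in ps]
def arc(p,x,y,z,r,front):
    c=camc(p);th=np.arctan2(c[1]-y,c[0]-x)
    A=th+(np.linspace(-1.5,1.5,50) if front else np.linspace(-np.pi,np.pi,80))
    return proj(p,np.c_[x+r*np.cos(A),y+r*np.sin(A),0*A+z])
for k,g,rm in(("c50",(.431,-.015),.019),("c100",(.443,-.1),.0235),("c200",(.473,-.2),.029),("c500",(.44,-.293),.037)):
    r,h=CS[k]
    for p,G,n in zip(ps,Gs,("scene","top")):
        f=lambda v:-(edge_score(G,arc(p,v[0],v[1],0,r,True)).mean()+edge_score(G,arc(p,v[0],v[1],h,rm,False)).mean())
        X=[(f((g[0]+i*.001,g[1]+j*.001)),g[0]+i*.001,g[1]+j*.001) for i in range(-8,9) for j in range(-8,9)]
        b=min(X);R=minimize(f,b[1:],method='Nelder-Mead',options=dict(initial_simplex=[b[1:],(b[1]+.001,b[2]),(b[1],b[2]+.001)]))
        print(k,n,R.x.round(4),round(-R.fun,1))
```

```text
c50 scene [ 0.4345 -0.0216] 215.9
c50 top [ 0.4276 -0.0153] 239.2
c100 scene [ 0.4472 -0.1079] 215.9
c100 top [ 0.442 -0.101] 240.0
c200 scene [ 0.4768 -0.2106] 223.1
c200 top [ 0.47  -0.203] 240.0
c500 scene [ 0.4435 -0.303 ] 199.8
c500 top [ 0.4381 -0.2942] 233.2
```

Run:
```python
from h import *
import pickle
for n in("scene","top"):
    p=pickle.load(open(f"{n}.pkl","rb"))[0]
    g=p["img"].astype(float).max(2)
    for k,c,rm in(("c50",(.431,-.015),.019),("c100",(.443,-.1),.0235),("c200",(.473,-.2),.029),("c500",(.44,-.293),.037)):
        r,h=CS[k]
        # red channel: wood bright, felt dark, bench bluish
        red=p["img"][:,:,0].astype(float)
        reg=mask(p,cyl_img(p,*c,h,h,(rm+r)/2*1.03))>.5
        m1=mask(p,cyl_img(p,*c,h,h,rm*.6))>.5
        ring=reg&~(mask(p,cyl_img(p,*c,h,h,rm*1.12))>.02)
        lo=np.median(red[m1]);hi=np.median(red[ring])
        soft=np.clip((hi-red)/(hi-lo),0,1)*(mask(p,cyl_img(p,*c,h,h,(rm+r)/2*1.03))>.5)
        x,f=fitcyl(p,soft,np.array(c),h,h,rm)
        # centroid
        yy,xx=np.mgrid[:420,:560];cen=np.array([(soft*xx).sum(),(soft*yy).sum()])/soft.sum()
        pred=mask(p,cyl_img(p,*x,h,h,rm))
        print(n,k,x.round(4),round(f,1),"area",soft.sum().round(),pred.sum().round(),"cen",cen.round(2),ray(p,cen,h)[:2].round(4),lo,hi)
```

```text
scene c50 [ 0.432  -0.0152] 82.9 area 141.0 221.0 cen [314.38 262.02] [ 0.4303 -0.0149] 53.0 160.0
scene c100 [ 0.443 -0.1  ] nan area nan 271.0 cen [nan nan] [nan nan] 53.0 nan
scene c200 [ 0.473 -0.2  ] nan area nan 313.0 cen [nan nan] [nan nan] 53.0 nan
scene c500 [ 0.44  -0.293] nan area nan 440.0 cen [nan nan] [nan nan] 53.0 nan
top c50 [ 0.4289 -0.0186] 53.3 area 152.0 200.0 cen [287.22 268.8 ] [ 0.4294 -0.0157] 84.0 212.5
top c100 [ 0.4428 -0.1024] 66.4 area 233.0 298.0 cen [320.06 263.34] [ 0.4421 -0.1004] 78.0 208.0
top c200 [ 0.473 -0.2  ] nan area nan 440.0 cen [nan nan] [nan nan] 70.0 nan
top c500 [ 0.44  -0.293] nan area nan 711.0 cen [nan nan] [nan nan] 65.0 nan
  return _methods._mean(a, axis=axis, dtype=dtype,
  ret = ret.dtype.type(ret / rcount)
```

Run:
```python
from h import *
import pickle
for n in("scene","top"):
    p=pickle.load(open(f"{n}.pkl","rb"))[0]
    im=cv2.resize(p["img"],None,fx=4,fy=4,interpolation=cv2.INTER_CUBIC)
    for k,c,rm in(("c50",(.431,-.015),.019),("c100",(.443,-.1),.0235),("c200",(.473,-.2),.029),("c500",(.44,-.293),.037)):
        r,h=CS[k];red=im[:,:,0].astype(float)
        s=(proj(p,[*c,h])[0]*4+1.5).round().astype(int)
        for th in(100,130):
            nl,L,st,ce=cv2.connectedComponentsWithStats(((red<th)*255).astype(np.uint8))
            l=L[s[1],s[0]];cen=(ce[l]-1.5)/4
            hull=cyl_img(p,*c,h,h,rm);
            # outer wood silhouette: red-blue
            wood=((im[:,:,0].astype(int)-im[:,:,2])>35)|(L==l)
            nl2,L2,st2,ce2=cv2.connectedComponentsWithStats((wood*255).astype(np.uint8))
            l2=L2[s[1],s[0]]
            m=cv2.resize((L2==l2).astype(np.float32),(560,420),interpolation=cv2.INTER_AREA)
            x,f=fitcyl(p,m,np.array(c),0,h,r)
            print(n,k,th,"dark area",st[l,4]/16,cv2.contourArea(hull),ray(p,cen,h)[:2].round(4),"sil",x.round(4),round(f,1),m.sum().round(),cv2.contourArea(cyl_img(p,*x,0,h,r)))
```

```text
scene c50 100 dark area 137.4375 189.94384782924317 [ 0.4301 -0.0149] sil [ 0.4325 -0.0182] 102.5 448.0 504.8752056520898
scene c50 130 dark area 150.4375 189.94384782924317 [ 0.4301 -0.0149] sil [ 0.4325 -0.0182] 100.4 450.0 504.8752056520898
scene c100 100 dark area 176.75 233.4570934965741 [ 0.4432 -0.0996] sil [ 0.4456 -0.102 ] 106.7 494.0 552.0923825085629
scene c100 130 dark area 191.875 233.4570934965741 [ 0.4433 -0.0996] sil [ 0.4456 -0.102 ] 105.0 496.0 552.0923825085629
scene c200 100 dark area 210.3125 272.85437781596556 [ 0.4724 -0.2015] sil [ 0.4758 -0.2053] 104.7 532.0 582.37397439708
scene c200 130 dark area 226.0625 272.85437781596556 [ 0.4724 -0.2015] sil [ 0.4758 -0.2053] 102.4 534.0 582.37397439708
scene c500 100 dark area 317.4375 388.78215648117475 [ 0.4391 -0.2923] sil [ 0.4429 -0.2993] 117.3 715.0 762.719023054
scene c500 130 dark area 337.9375 388.78215648117475 [ 0.4391 -0.2922] sil [ 0.4429 -0.2993] 114.3 718.0 762.719023054
top c50 100 dark area 125.875 172.45151392323896 [ 0.4289 -0.0157] sil [ 0.4295 -0.0154] 28.3 334.0 323.6611495963298
top c50 130 dark area 140.0 172.45151392323896 [ 0.429  -0.0157] sil [ 0.4295 -0.0154] 25.3 337.0 323.6611495963298
top c100 100 dark area 204.5 262.6914303647354 [ 0.442  -0.1003] sil [ 0.4421 -0.1006] 39.2 455.0 449.84174725296907
top c100 130 dark area 223.0625 262.6914303647354 [ 0.4421 -0.1003] sil [ 0.4421 -0.1006] 36.6 457.0 449.84174725296907
top c200 100 dark area 323.75 395.4435109430924 [ 0.471  -0.2018] sil [ 0.4715 -0.2026] 60.7 626.0 632.199560014531
top c200 130 dark area 345.8125 395.4435109430924 [ 0.471  -0.2019] sil [ 0.4715 -0.2026] 57.6 630.0 632.199560014531
top c500 100 dark area 569.9375 655.4970123888925 [ 0.4376 -0.2927] sil [ 0.4383 -0.2921] 84.3 956.0 972.8326319088228
top c500 130 dark area 598.625 655.4970123888925 [ 0.4376 -0.2927] sil [ 0.4383 -0.2921] 82.8 957.0 972.8326319088228
```

Request:
play_rows(
  twist=[
    [0,0,0],
    [0,0,0],
    [0,0,0],
    [0,0,0],
  ],
  travel=[
    [-0.04,0,-0.1],
    [0,0,-0.1],
    [0,0,0],
    [0,0,0],
  ],
  grip=[1,1,1,1],
)

```text
time_s: 9.6
ee_pos: [0.4291, -0.0154, 0.0374]
eef_rot: [-1.571, 0.0, -1.571]
force: [-0.2, 0.2, -1.3]
grip_width: 0.0209
```

Run:
```python
from ov import *
t=ctrl.get_obs()["ee_pos"];z=t[2]-.016
ov("b3",[(.4295,-.0152,0.015,.015,.019),(t[0],t[1],z,z+.0168,.011)],(.43,-.015,.03),16,("scene",))
ov("b3b",[],(.43,-.015,.03),16,("scene",))
cv2.imwrite("pics/b3.png",np.hstack([cv2.imread("pics/b3.png"),cv2.imread("pics/b3b.png")]))
print(ctrl.get_obs()["ee_pos"])
```

```text
[ 0.4291 -0.0154  0.0374] 0.020853037365892207
[ 0.4292 -0.0154  0.0375] 0.020928762035217742
[ 0.42919353 -0.01540139  0.03751988]
```

View pics/b3.png

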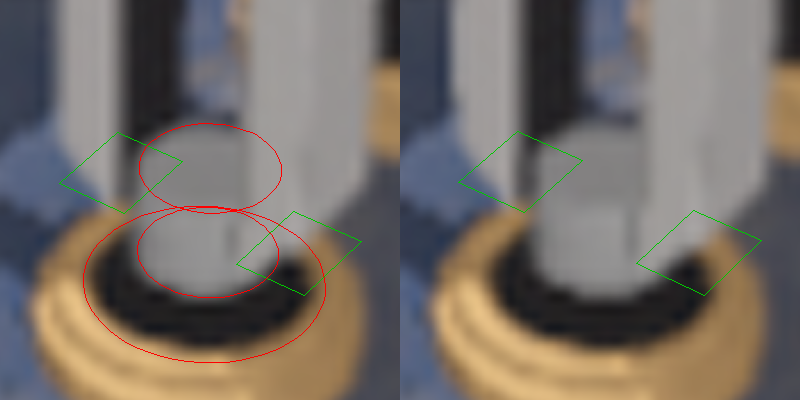

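Request:
play_rows(
  twist=[
    [0,0,0],
    [0,0,0],
    [0,0,0],
    [0,0,0],
    [0,0,0],
  ],
  travel=[
    [0,0,-0.08],
    [0,0,-0.08],
    [0,0,-0.06],
    [0,0,0],
    [0,0,0],
  ],
  grip=[1,1,1,1,1],
)

```text
time_s: 10.2
ee_pos: [0.4291, -0.0154, 0.0264]
eef_rot: [-1.571, 0.0, -1.571]
force: [-0.5, 0.0, -0.9]
grip_width: 0.0212
```

Request:
play_rows(
  twist=[
    [0,0,0],
    [0,0,0],
    [0,0,0],
  ],
  travel=[
    [0,0,-0.02],
    [0,0,0],
    [0,0,0],
  ],
  grip=[1,1,1],
)

```text
time_s: 10.5
ee_pos: [0.4291, -0.0154, 0.0255]
eef_rot: [-1.571, -0.0, -1.571]
force: [-0.1, 0.5, -1.1]
grip_width: 0.0216
```

Run:
```python
from ov import *
t=ctrl.get_obs();print(t["force"].round(2));t=t["ee_pos"];z=t[2]-.016
ov("b4",[(.4295,-.0152,0.015,.015,.019),(t[0],t[1],z,z+.0168,.011)],(.43,-.015,.03),16,("scene",))
```

```text
[-0.1   0.54 -1.1 ]
[ 0.4291 -0.0154  0.0255] 0.021641116711006155
```

View pics/b4.png

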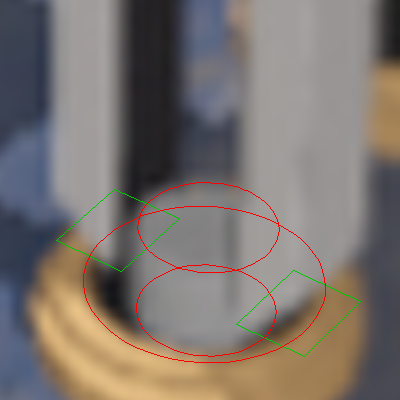

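Request:
play_rows(
  twist=[
    [0,0,0],
    [0,0,0],
    [0,0,0],
  ],
  travel=[
    [0,0,-0.01],
    [0,0,-0.01],
    [0,0,0],
  ],
  grip=[1,1,1],
  force=8,
)

```text
time_s: 10.85
ee_pos: [0.4292, -0.0154, 0.0248]
eef_rot: [-1.571, -0.0, -1.571]
force: [-3.5, 1.0, 7.8]
grip_width: 0.0215
```

Request:
play_rows(
  twist=[
    [0,0,0],
    [0,0,0],
    [0,0,0],
    [0,0,0],
    [0,0,0],
    [0,0,0],
  ],
  travel=[
    [0,0,0],
    [0,0,0],
    [0,0,0],
    [0,0,0],
    [0,0,0],
    [0,0,0],
  ],
  grip=[0.5,0.45,0.4,0.3,0.2,0.2],
)

```text
time_s: 11.45
ee_pos: [0.4291, -0.0154, 0.0244]
eef_rot: [-1.571, 0.0, -1.571]
force: [-0.8, -0.2, -0.2]
grip_width: 0.0373
```

Request:
play_rows(
  twist=[
    [0,0,0],
    [0,0,0],
    [0,0,0],
    [0,0,0],
    [0,0,0],
    [0,0,0],
    [0,0,0],
  ],
  travel=[
    [0,0,0.1],
    [0,0,0.3],
    [0,0,0.6],
    [0,0,0.6],
    [0,0,0.6],
    [0,0,0.6],
    [0,0,0.4],
  ],
  grip=[0.2,0.2,0.2,0.2,0.2,0,0],
)

```text
time_s: 12.15
ee_pos: [0.4294, -0.0154, 0.1869]
eef_rot: [-1.568, -0.0, -1.571]
force: [-1.3, 0.2, -0.3]
grip_width: 0.0464
```

Run:
```python
from ov import *
x,y=.4295,-.0153
ov("b5",[(x,y,0.015,.015,.019),(x,y,.009,.009+.0168,.011)],(.43,-.015,.02),25,("scene",))
ov("b5b",[],(.43,-.015,.02),25,("scene",))
cv2.imwrite("pics/b5.png",np.hstack([cv2.imread("pics/b5.png"),cv2.imread("pics/b5b.png")]))
```

```text
[ 0.4294 -0.0154  0.1869] 0.046416807745170326
[ 0.4304 -0.0155  0.1892] 0.04670172105905242
```

View pics/b5.png

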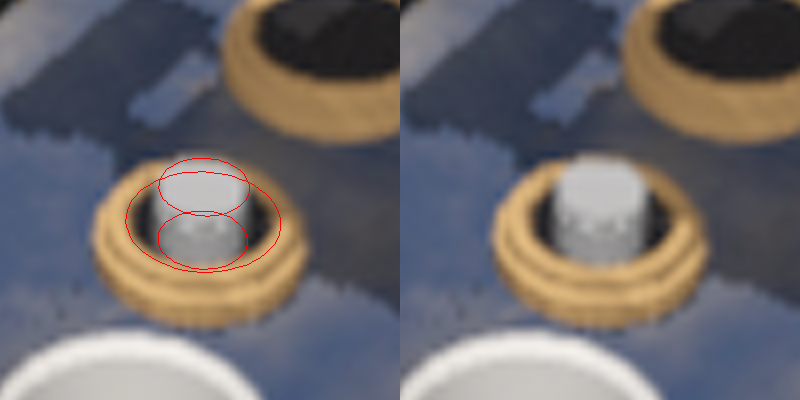

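Request:
play_rows(
  twist=[
    [0,0,0],
    [0,0,0],
    [0,0,0],
    [0,0,0],
    [0,0,0],
    [0,0,0],
    [0,0,0],
    [0,0,0],
    [0,0,0],
    [0,0,0],
    [0,0,0],
    [0,0,0],
  ],
  travel=[
    [0.2,0.27,0],
    [0.4,0.53,0],
    [0.4,0.53,0],
    [0.4,0.53,0],
    [0.4,0.53,0],
    [0.4,0.53,0],
    [0.4,0.53,0],
    [0.4,0.53,0],
    [0.4,0.53,-0.1],
    [0.22,0.22,-0.3],
    [0,0,-0.2],
    [0,0,0],
  ],
  grip=[-0.2,-0.2,-0.2,-0.2,-0.2,-0.2,-0.2,-0.2,-0.2,-0.2,-0.2,-0.2],
)

```text
time_s: 13.45
ee_pos: [0.6089, 0.2204, 0.1517]
eef_rot: [-1.575, -0.001, -1.571]
force: [-1.1, -0.1, -0.5]
grip_width: 0.0564
```

Run:
```python
from ov import *
x,y=.611,.221
ov("c1",[(x,y,.1145,.1314,.0155)],(x,y,.13),25,("scene",))
ov("c1b",[],(x,y,.13),25,("scene",))
cv2.imwrite("pics/c1.png",np.hstack([cv2.imread("pics/c1.png"),cv2.imread("pics/c1b.png")]))
```

```text
[0.6089 0.2204 0.1517] 0.05641910846937175
[0.6093 0.2203 0.1533] 0.05611532077641693
```

View pics/c1.png

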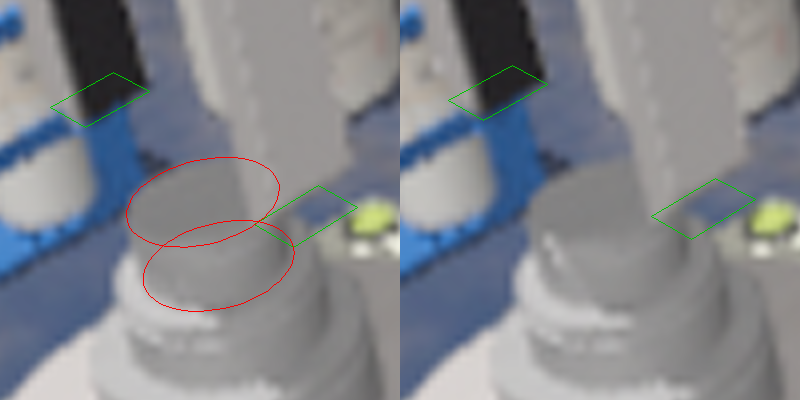

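Request:
play_rows(
  twist=[
    [0,0,0],
    [0,0,0],
    [0,0,0],
    [0,0,0],
    [0,0,0],
  ],
  travel=[
    [0.02,0.01,-0.1],
    [0,0,-0.14],
    [0,0,-0.14],
    [0,0,-0.06],
    [0,0,0],
  ],
  grip=[-0.2,-0.2,-0.2,-0.2,-0.2],
)

```text
time_s: 14.05
ee_pos: [0.6109, 0.2215, 0.1318]
eef_rot: [-1.572, -0.0, -1.571]
force: [-0.3, 0.2, -0.4]
grip_width: 0.0564
```

Run:
```python
from ov import *
x,y=.611,.221
ov("c2",[(x,y,.1145,.1314,.0155)],(x,y,.13),25,("scene",))
ov("c2b",[],(x,y,.13),25,("scene",))
cv2.imwrite("pics/c2.png",np.hstack([cv2.imread("pics/c2.png"),cv2.imread("pics/c2b.png")]))
```

```text
[0.6109 0.2215 0.1318] 0.05644801329378239
[0.611  0.2216 0.1322] 0.05652454376489188
```

View pics/c2.png

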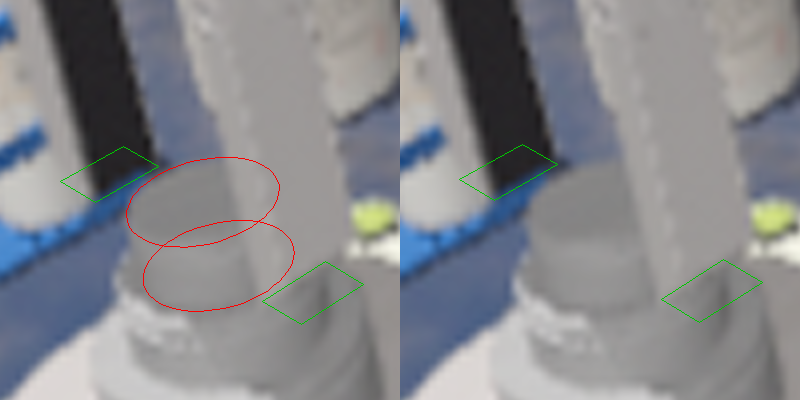

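Request:
play_rows(
  twist=[
    [0,0,0],
    [0,0,0],
    [0,0,0],
    [0,0,0],
    [0,0,0],
    [0,0,0],
    [0,0,0],
    [0,0,0],
    [0,0,0],
  ],
  travel=[
    [0,0,-0.03],
    [0,0,0],
    [0,0,0],
    [0,0,0],
    [0,0,0],
    [0,0,0],
    [0,0,0],
    [0,0,0],
    [0,0,0],
  ],
  grip=[-0.2,0,0.1,0.2,0.25,0.3,0.35,0.4,0.45],
  force=10,
)

```text
time_s: 15.05
ee_pos: [0.6111, 0.2216, 0.1309]
eef_rot: [-1.571, 0.0, -1.571]
force: [-1.0, -0.0, 0.2]
grip_width: 0.0303
```

Request:
play_rows(
  twist=[
    [0,0,0],
    [0,0,0],
    [0,0,0],
    [0,0,0],
    [0,0,0],
    [0,0,0],
    [0,0,0],
    [0,0,0],
    [0,0,0],
  ],
  travel=[
    [0,0,0],
    [0,0,0],
    [0,0,0.1],
    [0,0,0.2],
    [0,0,0.3],
    [0,0,0.3],
    [0,0,0.3],
    [0,0,0.2],
    [0,0,0],
  ],
  grip=[1,1,1,1,1,1,1,1,1],
  force=20,
)

```text
time_s: 15.95
ee_pos: [0.6116, 0.2218, 0.203]
eef_rot: [-1.568, 0.001, -1.571]
force: [-0.3, 0.2, -0.6]
grip_width: 0.0301
```

Run:
```python
from ov import *
x,y=.611,.221
ov("c3",[(x,y,.0961,.1145,.021)],(x,y,.15),40,("scene",))
ov("c3b",[],(x,y,.15),40,("scene",))
cv2.imwrite("pics/c3.png",np.hstack([cv2.imread("pics/c3.png"),cv2.imread("pics/c3b.png")]))
```

```text
[0.6116 0.2218 0.203 ] 0.030143398273584428
[0.6113 0.2217 0.2016] 0.030579916802325195
```

View pics/c3.png

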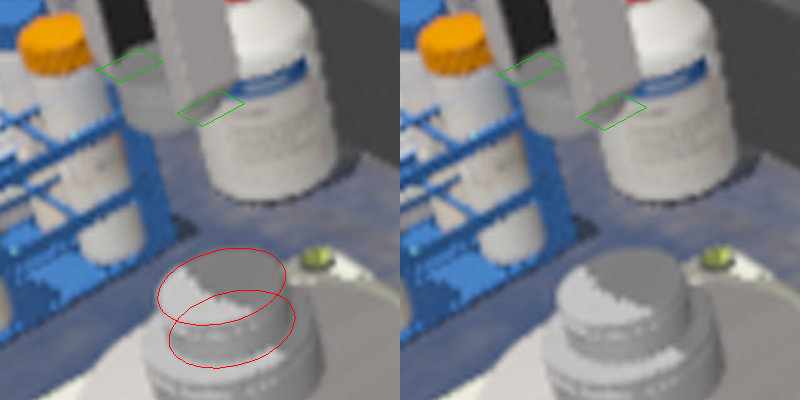

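Request:
play_rows(
  twist=[
    [0,0,0],
    [0,0,0],
    [0,0,0],
    [0,0,0],
    [0,0,0],
    [0,0,0],
    [0,0,0],
    [0,0,0],
    [0,0,0],
    [0,0,0],
    [0,0,0],
    [0,0,0],
  ],
  travel=[
    [-0.15,-0.29,0],
    [-0.31,-0.58,0],
    [-0.31,-0.59,0],
    [-0.31,-0.59,0],
    [-0.3,-0.58,-0.1],
    [-0.31,-0.58,-0.1],
    [-0.3,-0.59,-0.1],
    [-0.31,-0.58,-0.2],
    [-0.31,-0.58,-0.2],
    [-0.3,-0.59,-0.2],
    [-0.31,-0.58,-0.3],
    [-0.15,-0.3,-0.4],
  ],
  grip=[1,1,1,1,1,1,1,1,1,1,1,1],
)

```text
time_s: 17.25
ee_pos: [0.4415, -0.1015, 0.1204]
eef_rot: [-1.571, -0.0, -1.573]
force: [0.9, 0.3, -1.3]
grip_width: 0.0301
```

Request:
play_rows(
  twist=[
    [0,0,0],
    [0,0,0],
    [0,0,0],
    [0,0,0],
    [0,0,0],
    [0,0,0],
  ],
  travel=[
    [0,0,-0.4],
    [0,0,-0.4],
    [0,0,-0.4],
    [0,0,-0.2],
    [0,0,0],
    [0,0,0],
  ],
  grip=[1,1,1,1,1,1],
)

```text
time_s: 17.85
ee_pos: [0.4428, -0.0999, 0.0513]
eef_rot: [-1.571, -0.0, -1.571]
force: [-0.4, 0.0, -1.2]
grip_width: 0.0301
```

Run:
```python
from ov import *
x,y=.4426,-.1
t=ctrl.get_obs()["ee_pos"];z=t[2]-.0164
ov("d1",[(x,y,.015,.015,.0235),(t[0],t[1],z,z+.0169,.0155)],(x,y,.03),20,("scene",))
ov("d1b",[],(x,y,.03),20,("scene",))
cv2.imwrite("pics/d1.png",np.hstack([cv2.imread("pics/d1.png"),cv2.imread("pics/d1b.png")]))
```

```text
[ 0.4428 -0.0999  0.0513] 0.030100348627452013
[ 0.443  -0.1     0.0516] 0.03011947715211088
```

View pics/d1.png

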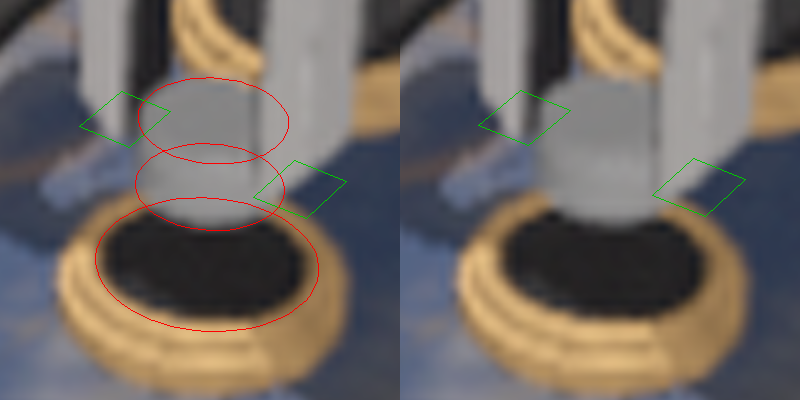

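Request:
play_rows(
  twist=[
    [0,0,0],
    [0,0,0],
    [0,0,0],
    [0,0,0],
    [0,0,0],
    [0,0,0],
  ],
  travel=[
    [0,0,-0.12],
    [0,0,-0.14],
    [0,0,-0.14],
    [0,0,-0.09],
    [0,0,0],
    [0,0,0],
  ],
  grip=[1,1,1,1,1,1],
)

```text
time_s: 18.55
ee_pos: [0.4426, -0.0999, 0.0263]
eef_rot: [-1.571, 0.0, -1.571]
force: [-0.1, -0.4, -0.9]
grip_width: 0.0304
```

Request:
play_rows(
  twist=[
    [0,0,0],
    [0,0,0],
    [0,0,0],
    [0,0,0],
  ],
  travel=[
    [0,0,-0.01],
    [0,0,-0.01],
    [0,0,-0.01],
    [0,0,0],
  ],
  grip=[1,1,1,1],
  force=10,
)

```text
time_s: 18.95
ee_pos: [0.4427, -0.0999, 0.025]
eef_rot: [-1.571, -0.0, -1.571]
force: [-0.5, 0.2, 0.1]
grip_width: 0.0305
```

Request:
play_rows(
  twist=[
    [0,0,0],
    [0,0,0],
    [0,0,0],
  ],
  travel=[
    [0,0,-0.01],
    [0,0,0],
    [0,0,0],
  ],
  grip=[1,1,1],
)

```text
time_s: 19.25
ee_pos: [0.4427, -0.0999, 0.0249]
eef_rot: [-1.571, -0.0, -1.571]
force: [-2.8, 0.0, 7.9]
grip_width: 0.0308
```

Contact with the floor. Release gently and rise.

Request:
play_rows(
  twist=[
    [0,0,0],
    [0,0,0],
    [0,0,0],
    [0,0,0],
    [0,0,0],
    [0,0,0],
    [0,0,0],
  ],
  travel=[
    [0,0,0],
    [0,0,0],
    [0,0,0],
    [0,0,0],
    [0,0,0],
    [0,0,0],
    [0,0,0],
  ],
  grip=[0.33,0.3,0.25,0.2,0.1,0,0],
)

```text
time_s: 19.95
ee_pos: [0.4426, -0.0999, 0.0244]
eef_rot: [-1.571, 0.0, -1.571]
force: [0.5, -1.1, 0.1]
grip_width: 0.0469
```

Request:
play_rows(
  twist=[
    [0,0,0],
    [0,0,0],
    [0,0,0],
    [0,0,0],
    [0,0,0],
    [0,0,0],
    [0,0,0],
  ],
  travel=[
    [0,0,0.1],
    [0,0,0.3],
    [0,0,0.6],
    [0,0,0.6],
    [0,0,0.6],
    [0,0,0.6],
    [0,0,0.4],
  ],
  grip=[0,0,0,0,0,-0.3,-0.4],
)

```text
time_s: 20.65
ee_pos: [0.4429, -0.1, 0.187]
eef_rot: [-1.569, -0.001, -1.571]
force: [-0.6, 0.3, -0.2]
grip_width: 0.0596
```

Run:
```python
from ov import *
x,y=.4426,-.1
ov("d2",[(x,y,.015,.015,.0235),(x,y,.009,.0259,.0155)],(x,y,.03),35,("scene",))
ov("d2b",[],(x,y,.03),35,("scene",))
cv2.imwrite("pics/d2.png",np.hstack([cv2.imread("pics/d2.png"),cv2.imread("pics/d2b.png")]))
```

```text
[ 0.4429 -0.1     0.187 ] 0.05964166499504649
[ 0.4438 -0.1002  0.1893] 0.06331253539823031
```

View pics/d2.png

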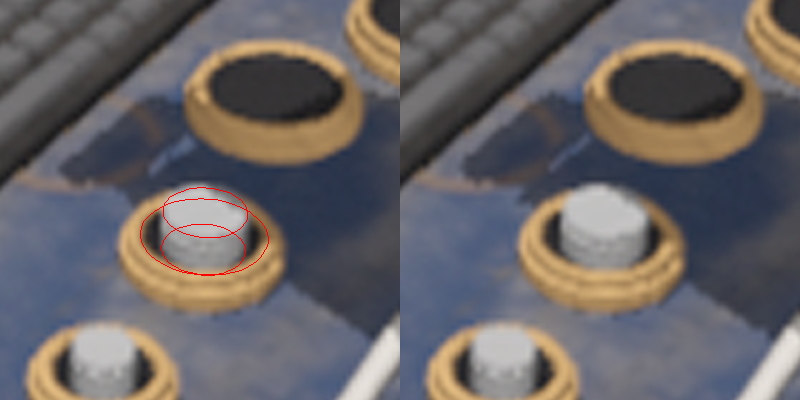

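Request:
play_rows(
  twist=[
    [0,0,0],
    [0,0,0],
    [0,0,0],
    [0,0,0],
    [0,0,0],
    [0,0,0],
    [0,0,0],
    [0,0,0],
    [0,0,0],
    [0,0,0],
    [0,0,0],
    [0,0,0],
  ],
  travel=[
    [0.15,0.29,0],
    [0.31,0.58,0],
    [0.31,0.59,0],
    [0.31,0.59,0],
    [0.3,0.58,0],
    [0.31,0.58,0],
    [0.3,0.59,0],
    [0.31,0.58,0],
    [0.31,0.58,0],
    [0.3,0.59,0],
    [0.31,0.58,-0.2],
    [0.15,0.3,-0.2],
  ],
  grip=[-0.5,-0.5,-0.5,-0.5,-0.5,-0.5,-0.5,-0.5,-0.5,-0.5,-0.5,-0.5],
)

```text
time_s: 21.95
ee_pos: [0.6113, 0.2236, 0.1627]
eef_rot: [-1.572, -0.0, -1.57]
force: [-0.5, -0.5, -0.1]
grip_width: 0.0706
```

Request:
play_rows(
  twist=[
    [0,0,0],
    [0,0,0],
    [0,0,0],
    [0,0,0],
    [0,0,0],
  ],
  travel=[
    [0,0,-0.2],
    [0,0,-0.2],
    [0,0,-0.1],
    [0,0,0],
    [0,0,0],
  ],
  grip=[-0.5,-0.5,-0.5,-0.5,-0.5],
)

```text
time_s: 22.45
ee_pos: [0.6112, 0.2211, 0.14]
eef_rot: [-1.57, 0.0, -1.572]
force: [-0.2, 0.3, -0.2]
grip_width: 0.0705
```

Run:
```python
from ov import *
x,y=.611,.221
ov("e1",[(x,y,.0961,.1145,.021)],(x,y,.12),30,("scene",))
ov("e1b",[],(x,y,.12),30,("scene",))
cv2.imwrite("pics/e1.png",np.hstack([cv2.imread("pics/e1.png"),cv2.imread("pics/e1b.png")]))
```

```text
[0.6112 0.2211 0.14  ] 0.07050754091272744
[0.6113 0.2212 0.1402] 0.07045747748821109
```

View pics/e1.png

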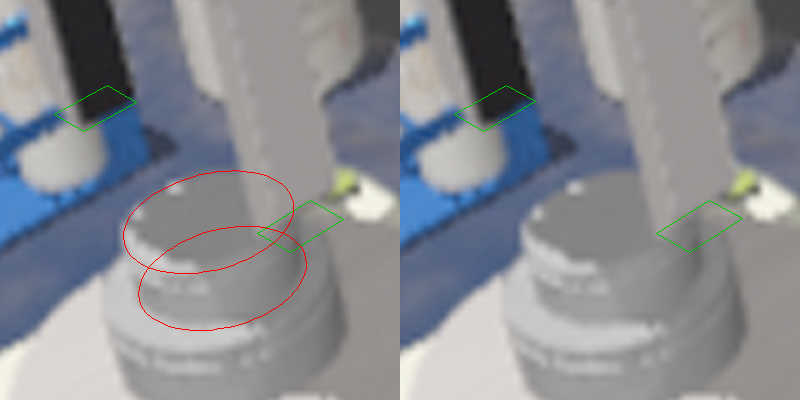

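Request:
play_rows(
  twist=[
    [0,0,0],
    [0,0,0],
    [0,0,0],
    [0,0,0],
    [0,0,0],
    [0,0,0],
  ],
  travel=[
    [0,0,-0.14],
    [0,0,-0.16],
    [0,0,-0.16],
    [0,0,-0.08],
    [0,0,0],
    [0,0,0],
  ],
  grip=[-0.5,-0.5,-0.5,-0.5,-0.5,-0.5],
)

```text
time_s: 23.15
ee_pos: [0.6112, 0.2217, 0.1125]
eef_rot: [-1.571, 0.0, -1.571]
force: [1.1, 0.2, -0.2]
grip_width: 0.0704
```

Run:
```python
from ov import *
x,y=.611,.221
ov("e2",[],(x,y,.12),30,("scene",))
```

```text
[0.6112 0.2217 0.1125] 0.07042289905528634
```

View pics/e2.png

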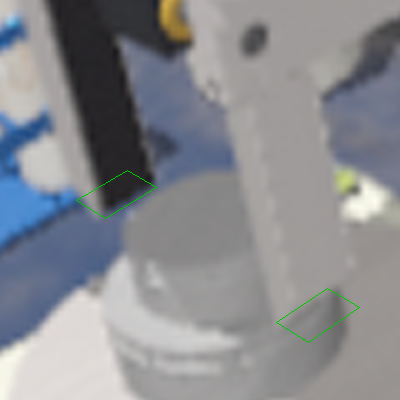

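Request:
play_rows(
  twist=[
    [0,0,0],
    [0,0,0],
    [0,0,0],
    [0,0,0],
    [0,0,0],
    [0,0,0],
    [0,0,0],
    [0,0,0],
    [0,0,0],
  ],
  travel=[
    [0,0,0],
    [0,0,0],
    [0,0,0],
    [0,0,0],
    [0,0,0],
    [0,0,0],
    [0,0,0],
    [0,0,0],
    [0,0,0],
  ],
  grip=[-0.35,-0.2,-0.1,0,0.05,0.1,0.15,0.2,0.2],
  force=12,
)

```text
time_s: 24.1
ee_pos: [0.6111, 0.2216, 0.1125]
eef_rot: [-1.571, -0.0, -1.571]
force: [1.0, 0.3, 0.1]
grip_width: 0.0416
```

Request:
play_rows(
  twist=[
    [0,0,0],
    [0,0,0],
    [0,0,0],
    [0,0,0],
    [0,0,0],
    [0,0,0],
    [0,0,0],
    [0,0,0],
    [0,0,0],
  ],
  travel=[
    [0,0,0],
    [0,0,0],
    [0,0,0.1],
    [0,0,0.2],
    [0,0,0.3],
    [0,0,0.3],
    [0,0,0.3],
    [0,0,0.3],
    [0,0,0],
  ],
  grip=[1,1,1,1,1,1,1,1,1],
  force=28,
)

```text
time_s: 25.0
ee_pos: [0.6119, 0.2218, 0.1905]
eef_rot: [-1.567, 0.001, -1.571]
force: [0.7, -0.2, -2.5]
grip_width: 0.0412
```

Run:
```python
from ov import *
x,y=.612,.221
ov("e3",[(x,y,.072,.0961,.029)],(x,y,.13),40,("scene",))
ov("e3b",[],(x,y,.13),40,("scene",))
cv2.imwrite("pics/e3.png",np.hstack([cv2.imread("pics/e3.png"),cv2.imread("pics/e3b.png")]))
```

```text
[0.6119 0.2218 0.1905] 0.041239880384288004
[0.6115 0.2217 0.1887] 0.040766380481842134
```

View pics/e3.png

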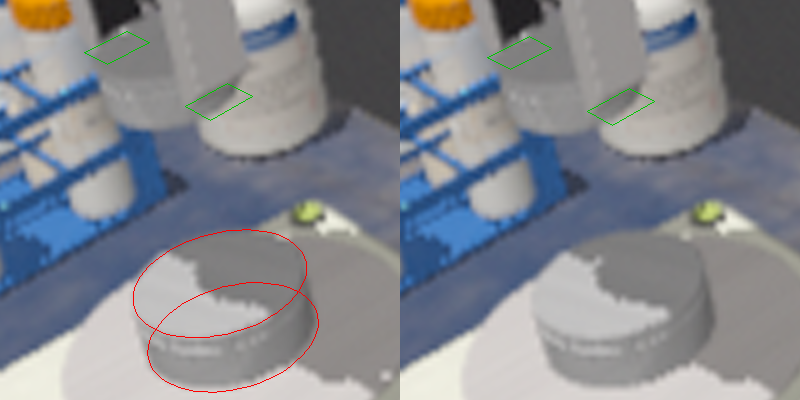

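Request:
play_rows(
  twist=[
    [0,0,0],
    [0,0,0],
    [0,0,0],
    [0,0,0],
    [0,0,0],
    [0,0,0],
    [0,0,0],
    [0,0,0],
    [0,0,0],
    [0,0,0],
    [0,0,0],
    [0,0,0],
  ],
  travel=[
    [-0.07,-0.21,0],
    [-0.16,-0.49,0],
    [-0.23,-0.71,0],
    [-0.23,-0.71,0],
    [-0.23,-0.71,0],
    [-0.23,-0.71,0],
    [-0.23,-0.71,0],
    [-0.23,-0.71,0],
    [-0.24,-0.7,0],
    [-0.24,-0.7,0],
    [-0.24,-0.7,0],
    [-0.24,-0.7,0],
  ],
  grip=[1,1,1,1,1,1,1,1,1,1,1,1],
)

```text
time_s: 26.3
ee_pos: [0.4811, -0.1679, 0.1868]
eef_rot: [-1.572, 0.0, -1.572]
force: [0.3, 0.9, -1.8]
grip_width: 0.0414
```

Request:
play_rows(
  twist=[
    [0,0,0],
    [0,0,0],
    [0,0,0],
    [0,0,0],
    [0,0,0],
    [0,0,0],
    [0,0,0],
    [0,0,0],
    [0,0,0],
    [0,0,0],
  ],
  travel=[
    [-0.16,-0.49,0],
    [-0.07,-0.21,-0.2],
    [0,0,-0.4],
    [0,0,-0.5],
    [0,0,-0.5],
    [0,0,-0.5],
    [0,0,-0.4],
    [0,0,-0.2],
    [0,0,0],
    [0,0,0],
  ],
  grip=[1,1,1,1,1,1,1,1,1,1],
)

```text
time_s: 27.3
ee_pos: [0.4713, -0.2013, 0.0529]
eef_rot: [-1.57, -0.0, -1.571]
force: [-0.1, -0.6, -2.3]
grip_width: 0.0412
```

Run:
```python
from ov import *
x,y=.4717,-.2017
t=ctrl.get_obs()["ee_pos"];z=t[2]-.0164
ov("f1",[(x,y,.015,.015,.029),(t[0],t[1],z,z+.0184,.021)],(x,y,.03),25,("scene",))
ov("f1b",[],(x,y,.03),25,("scene",))
cv2.imwrite("pics/f1.png",np.hstack([cv2.imread("pics/f1.png"),cv2.imread("pics/f1b.png")]))
```

```text
[ 0.4713 -0.2013  0.0529] 0.041190190391867235
[ 0.4715 -0.2015  0.0533] 0.04165628422655364
```

View pics/f1.png

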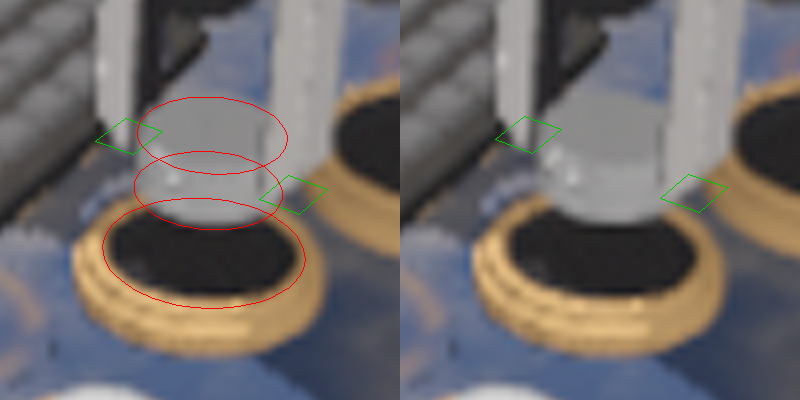

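Run:
```python
from h import *
import pickle
p=pickle.load(open("top.pkl","rb"))[0]
im=cv2.resize(p["img"][:,:,::-1],None,fx=5,fy=5,interpolation=cv2.INTER_CUBIC)
cv2.imwrite("pics/kb.png",im[205*5:285*5,310*5:420*5])
for z in(.01,.02,.03):print(ray(p,(359,233),z).round(4),ray(p,(400,230),z).round(4))
```

```text
[ 0.5197 -0.2046  0.01  ] [ 0.526 -0.312  0.01 ]
[ 0.5186 -0.2028  0.02  ] [ 0.5248 -0.3092  0.02  ]
[ 0.5174 -0.2011  0.03  ] [ 0.5235 -0.3064  0.03  ]
```

View pics/kb.png

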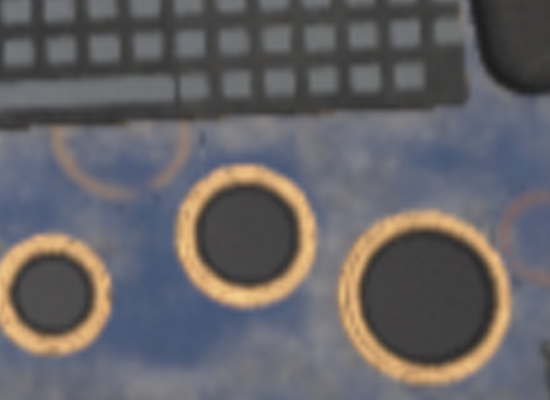

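Request:
play_rows(
  twist=[
    [0,0,0],
    [0,0,0],
    [0,0,0],
    [0,0,0],
    [0,0,0],
    [0,0,0],
    [0,0,0],
  ],
  travel=[
    [0,0,-0.1],
    [0,0,-0.14],
    [0,0,-0.14],
    [0,0,-0.1],
    [0,0,-0.05],
    [0,0,0],
    [0,0,0],
  ],
  grip=[1,1,1,1,1,1,1],
)

```text
time_s: 28.1
ee_pos: [0.4712, -0.2014, 0.0259]
eef_rot: [-1.571, -0.0, -1.571]
force: [-0.2, 0.5, -1.4]
grip_width: 0.0413
```

Request:
play_rows(
  twist=[
    [0,0,0],
    [0,0,0],
    [0,0,0],
    [0,0,0],
  ],
  travel=[
    [0,0,-0.01],
    [0,0,-0.01],
    [0,0,0],
    [0,0,0],
  ],
  grip=[1,1,1,1],
  force=15,
)

```text
time_s: 28.5
ee_pos: [0.4712, -0.2015, 0.0253]
eef_rot: [-1.57, -0.0, -1.571]
force: [-1.9, 0.3, 5.0]
grip_width: 0.0416
```

Request:
play_rows(
  twist=[
    [0,0,0],
    [0,0,0],
    [0,0,0],
    [0,0,0],
    [0,0,0],
    [0,0,0],
    [0,0,0],
  ],
  travel=[
    [0,0,0],
    [0,0,0],
    [0,0,0],
    [0,0,0],
    [0,0,0],
    [0,0,0],
    [0,0,0],
  ],
  grip=[0.1,0.05,0,-0.05,-0.1,-0.15,-0.15],
)

```text
time_s: 29.2
ee_pos: [0.4711, -0.2014, 0.0249]
eef_rot: [-1.571, 0.0, -1.571]
force: [0.3, 0.0, -0.0]
grip_width: 0.054
```

Request:
play_rows(
  twist=[
    [0,0,0],
    [0,0,0],
    [0,0,0],
    [0,0,0],
    [0,0,0],
    [0,0,0],
    [0,0,0],
  ],
  travel=[
    [0,0,0.1],
    [0,0,0.3],
    [0,0,0.6],
    [0,0,0.6],
    [0,0,0.6],
    [0,0,0.6],
    [0,0,0.4],
  ],
  grip=[-0.15,-0.15,-0.15,-0.15,-0.3,-0.5,-0.8],
)

```text
time_s: 29.9
ee_pos: [0.4714, -0.2015, 0.1875]
eef_rot: [-1.569, -0.001, -1.571]
force: [-0.1, 0.5, -0.2]
grip_width: 0.0738
```

Run:
```python
from ov import *
x,y=.4717,-.2017
ov("f2",[(x,y,.015,.015,.029),(x,y,.009,.0274,.021)],(x,y,.03),35,("scene",))
ov("f2b",[],(x,y,.03),35,("scene",))
cv2.imwrite("pics/f2.png",np.hstack([cv2.imread("pics/f2.png"),cv2.imread("pics/f2b.png")]))
```

```text
[ 0.4714 -0.2015  0.1875] 0.07377177713126201
[ 0.4722 -0.2019  0.1901] 0.07757802662553621
```

View pics/f2.png

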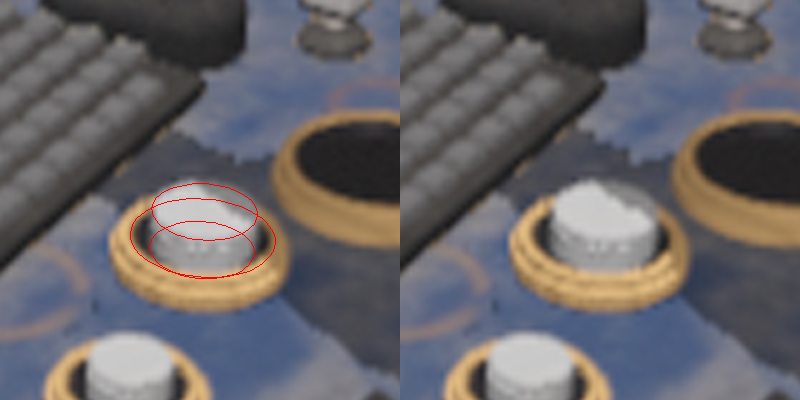

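Request:
play_rows(
  twist=[
    [0,0,0],
    [0,0,0],
    [0,0,0],
    [0,0,0],
    [0,0,0],
    [0,0,0],
    [0,0,0],
    [0,0,0],
    [0,0,0],
    [0,0,0],
    [0,0,0],
    [0,0,0],
  ],
  travel=[
    [0.07,0.21,0],
    [0.16,0.49,0],
    [0.23,0.71,0],
    [0.23,0.71,0],
    [0.23,0.71,0],
    [0.23,0.71,0],
    [0.23,0.71,0],
    [0.23,0.71,0],
    [0.24,0.7,0],
    [0.24,0.7,0],
    [0.24,0.7,0],
    [0.24,0.7,0],
  ],
  grip=[-1,-1,-1,-1,-1,-1,-1,-1,-1,-1,-1,-1],
)

```text
time_s: 31.2
ee_pos: [0.5991, 0.1888, 0.1831]
eef_rot: [-1.573, -0.001, -1.571]
force: [-0.3, -0.5, 0.1]
grip_width: 0.0938
```

Request:
play_rows(
  twist=[
    [0,0,0],
    [0,0,0],
    [0,0,0],
    [0,0,0],
    [0,0,0],
    [0,0,0],
  ],
  travel=[
    [0.18,0.49,-0.1],
    [0.09,0.2,-0.4],
    [0,0,-0.4],
    [0,0,-0.2],
    [0,0,0],
    [0,0,0],
  ],
  grip=[-1,-1,-1,-1,-1,-1],
)

```text
time_s: 31.8
ee_pos: [0.6131, 0.2211, 0.1303]
eef_rot: [-1.571, 0.0, -1.572]
force: [0.2, 0.7, -0.1]
grip_width: 0.0943
```

Run:
```python
from ov import *
x,y=.612,.221
ov("g1",[(x,y,.072,.0961,.029)],(x,y,.1),40,("scene",))
ov("g1b",[],(x,y,.1),40,("scene",))
cv2.imwrite("pics/g1.png",np.hstack([cv2.imread("pics/g1.png"),cv2.imread("pics/g1b.png")]))
```

```text
[0.6131 0.2211 0.1303] 0.09428635949847208
[0.6134 0.2211 0.1309] 0.0934958531388506
```

View pics/g1.png

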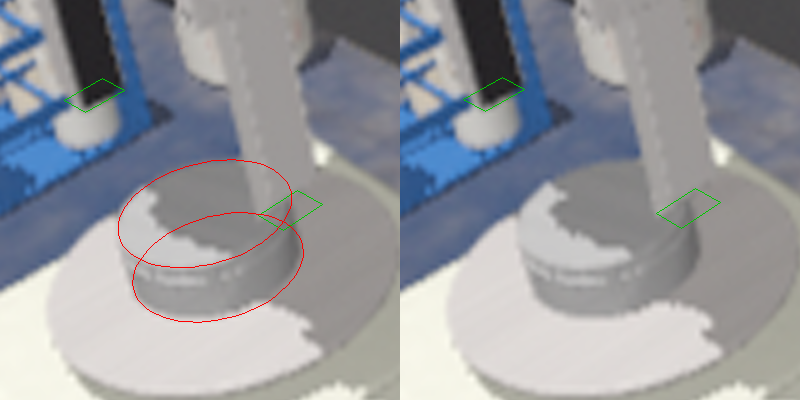

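Request:
play_rows(
  twist=[
    [0,0,0],
    [0,0,0],
    [0,0,0],
    [0,0,0],
    [0,0,0],
    [0,0,0],
    [0,0,0],
  ],
  travel=[
    [0,0,-0.15],
    [0,0,-0.2],
    [0,0,-0.2],
    [0,0,-0.15],
    [0,0,-0.1],
    [0,0,0],
    [0,0,0],
  ],
  grip=[-1,-1,-1,-1,-1,-1,-1],
)

```text
time_s: 32.6
ee_pos: [0.6132, 0.2211, 0.0901]
eef_rot: [-1.571, 0.0, -1.571]
force: [-0.2, -0.3, -0.4]
grip_width: 0.094
```

Run:
```python
from ov import *
x,y=.612,.221
ov("g2",[],(x,y,.1),40,("scene",))
```

```text
[0.6132 0.2211 0.0901] 0.09403295810125399
```

View pics/g2.png

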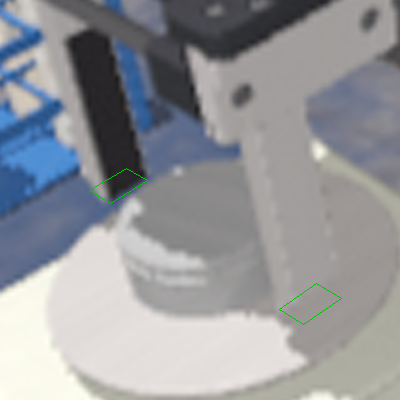

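Request:
play_rows(
  twist=[
    [0,0,0],
    [0,0,0],
    [0,0,0],
    [0,0,0],
    [0,0,0],
    [0,0,0],
    [0,0,0],
    [0,0,0],
    [0,0,0],
    [0,0,0],
    [0,0,0],
  ],
  travel=[
    [0,0,0],
    [0,0,0],
    [0,0,0],
    [0,0,0],
    [0,0,0],
    [0,0,0],
    [0,0,0],
    [0,0,0],
    [0,0,0],
    [0,0,0],
    [0,0,0],
  ],
  grip=[-0.8,-0.7,-0.6,-0.5,-0.4,-0.35,-0.3,-0.25,-0.2,-0.15,-0.15],
  force=15,
)

```text
time_s: 33.75
ee_pos: [0.613, 0.2211, 0.0899]
eef_rot: [-1.571, -0.0, -1.571]
force: [-2.0, -0.1, 0.3]
grip_width: 0.0574
```

Request:
play_rows(
  twist=[
    [0,0,0],
    [0,0,0],
    [0,0,0],
    [0,0,0],
    [0,0,0],
    [0,0,0],
    [0,0,0],
    [0,0,0],
    [0,0,0],
    [0,0,0],
  ],
  travel=[
    [0,0,0],
    [0,0,0],
    [0,0,0.1],
    [0,0,0.2],
    [0,0,0.3],
    [0,0,0.3],
    [0,0,0.3],
    [0,0,0.3],
    [0,0,0.2],
    [0,0,0],
  ],
  grip=[1,1,1,1,1,1,1,1,1,1],
  force=40,
)

```text
time_s: 34.75
ee_pos: [0.6137, 0.2213, 0.177]
eef_rot: [-1.568, 0.001, -1.571]
force: [-0.1, 0.5, -5.8]
grip_width: 0.0571
```

Run:
```python
from ov import *
x,y=.612,.221
t=ctrl.get_obs()["ee_pos"];z=t[2]-.018
ov("g3",[(t[0],t[1],z,z+.0241,.029)],(x,y,.14),40,("scene",))
ov("g3b",[],(x,y,.14),40,("scene",))
cv2.imwrite("pics/g3.png",np.hstack([cv2.imread("pics/g3.png"),cv2.imread("pics/g3b.png")]))
```

```text
[0.6137 0.2213 0.177 ] 0.05706547881532676
[0.6133 0.2212 0.1755] 0.05730280260031138
```

View pics/g3.png

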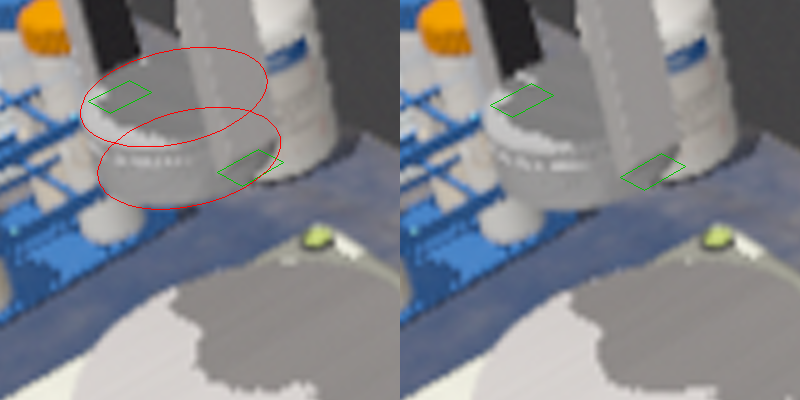

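Request:
play_rows(
  twist=[
    [0,0,0],
    [0,0,0],
    [0,0,0],
    [0,0,0],
    [0,0,0],
    [0,0,0],
    [0,0,0],
    [0,0,0],
    [0,0,0],
    [0,0,0],
    [0,0,0],
    [0,0,0],
  ],
  travel=[
    [-0.07,-0.22,0],
    [-0.18,-0.51,0],
    [-0.25,-0.73,0],
    [-0.25,-0.73,0],
    [-0.25,-0.73,0],
    [-0.25,-0.74,0],
    [-0.25,-0.74,0],
    [-0.25,-0.74,0],
    [-0.25,-0.73,0],
    [-0.25,-0.73,0],
    [-0.25,-0.73,0],
    [-0.25,-0.74,0],
  ],
  grip=[1,1,1,1,1,1,1,1,1,1,1,1],
)

```text
time_s: 36.05
ee_pos: [0.4741, -0.184, 0.1745]
eef_rot: [-1.571, 0.0, -1.572]
force: [0.4, -0.1, -4.4]
grip_width: 0.0566
```

Run:
```python
from h import *
import pickle
p=pickle.load(open("top.pkl","rb"))[0]
for uv in((435,235),(450,225)):
    for z in(0,.1,.2,.3):print(uv,z,ray(p,uv,z).round(3))
q=pickle.load(open("scene.pkl","rb"))[0]
print("leg foot scene",ray(q,(368,178),0).round(3), "stand corner?",[ray(q,(372,90),z).round(3) for z in(.2,.25,.3)])
print(ctrl.get_obs()["ee_pos"])
```

```text
(435, 235) 0 [ 0.513 -0.406  0.   ]
(435, 235) 0.1 [ 0.502 -0.37   0.1  ]
(435, 235) 0.2 [ 0.491 -0.334  0.2  ]
(435, 235) 0.3 [ 0.48  -0.298  0.3  ]
(450, 225) 0 [ 0.539 -0.447  0.   ]
(450, 225) 0.1 [ 0.525 -0.407  0.1  ]
(450, 225) 0.2 [ 0.512 -0.368  0.2  ]
(450, 225) 0.3 [ 0.499 -0.328  0.3  ]
leg foot scene [ 0.52  -0.408  0.   ] stand corner? [array([ 0.589, -0.523,  0.2  ]), array([ 0.516, -0.374,  0.25 ]), array([ 0.444, -0.225,  0.3  ])]
[ 0.47405903 -0.18399171  0.1744933 ]
```

Request:
play_rows(
  twist=[
    [0,0,0],
    [0,0,0],
    [0,0,0],
    [0,0,0],
    [0,0,0],
    [0,0,0],
    [0,0,0],
    [0,0,0],
    [0,0,0],
    [0,0,0],
    [0,0,0],
    [0,0,0],
  ],
  travel=[
    [-0.25,-0.73,0],
    [-0.25,-0.73,0],
    [-0.18,-0.51,0],
    [-0.08,-0.23,-0.1],
    [0,0,-0.3],
    [0,0,-0.4],
    [0,0,-0.4],
    [0,0,-0.4],
    [0,0,-0.4],
    [0,0,-0.3],
    [0,0,-0.1],
    [0,0,0],
  ],
  grip=[1,1,1,1,1,1,1,1,1,1,1,1],
)

```text
time_s: 37.25
ee_pos: [0.4372, -0.2919, 0.0543]
eef_rot: [-1.572, 0.001, -1.571]
force: [0.1, 0.2, -4.2]
grip_width: 0.0571
```

Run:
```python
from ov import *
x,y=.4384,-.2925
t=ctrl.get_obs()["ee_pos"];z=t[2]-.018
ov("i1",[(x,y,.017,.017,.037),(t[0],t[1],z,z+.0241,.029)],(x,y,.03),30,("scene",))
ov("i1b",[],(x,y,.03),30,("scene",))
cv2.imwrite("pics/i1.png",np.hstack([cv2.imread("pics/i1.png"),cv2.imread("pics/i1b.png")]))
```

```text
[ 0.4372 -0.2919  0.0543] 0.057137636345198584
[ 0.4376 -0.2922  0.0551] 0.05721637756000031
```

View pics/i1.png

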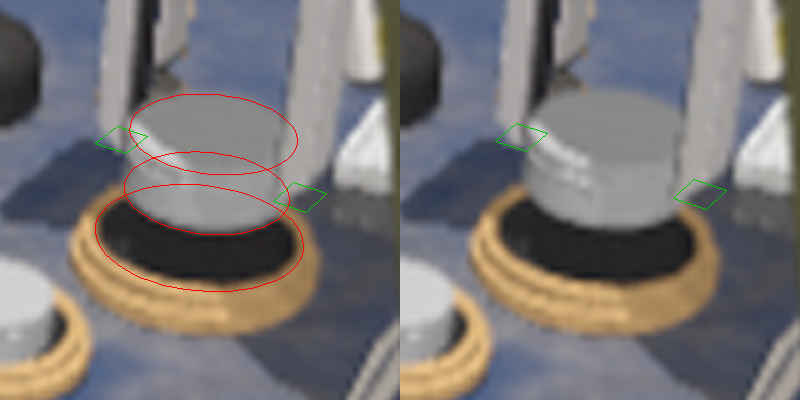

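Request:
play_rows(
  twist=[
    [0,0,0],
    [0,0,0],
    [0,0,0],
    [0,0,0],
    [0,0,0],
    [0,0,0],
    [0,0,0],
  ],
  travel=[
    [0.01,0,-0.1],
    [0,0,-0.14],
    [0,0,-0.14],
    [0,0,-0.1],
    [0,0,-0.06],
    [0,0,0],
    [0,0,0],
  ],
  grip=[1,1,1,1,1,1,1],
)

```text
time_s: 38.05
ee_pos: [0.4382, -0.2924, 0.028]
eef_rot: [-1.571, -0.0, -1.571]
force: [-0.3, -0.6, -4.5]
grip_width: 0.0573
```

Request:
play_rows(
  twist=[
    [0,0,0],
    [0,0,0],
    [0,0,0],
    [0,0,0],
  ],
  travel=[
    [0,0,-0.01],
    [0,0,-0.01],
    [0,0,0],
    [0,0,0],
  ],
  grip=[1,1,1,1],
  force=25,
)

```text
time_s: 38.45
ee_pos: [0.4381, -0.2924, 0.027]
eef_rot: [-1.571, -0.0, -1.571]
force: [-0.4, 0.1, -5.0]
grip_width: 0.0572
```

Request:
play_rows(
  twist=[
    [0,0,0],
    [0,0,0],
    [0,0,0],
    [0,0,0],
  ],
  travel=[
    [0,0,-0.006],
    [0,0,-0.006],
    [0,0,0],
    [0,0,0],
  ],
  grip=[1,1,1,1],
)

```text
time_s: 38.85
ee_pos: [0.4382, -0.2925, 0.0269]
eef_rot: [-1.571, -0.0, -1.571]
force: [-3.3, 1.7, 5.7]
grip_width: 0.0576
```

Request:
play_rows(
  twist=[
    [0,0,0],
    [0,0,0],
    [0,0,0],
    [0,0,0],
    [0,0,0],
    [0,0,0],
    [0,0,0],
  ],
  travel=[
    [0,0,0],
    [0,0,0],
    [0,0,0],
    [0,0,0],
    [0,0,0],
    [0,0,0],
    [0,0,0],
  ],
  grip=[-0.24,-0.28,-0.33,-0.38,-0.44,-0.5,-0.5],
)

```text
time_s: 39.55
ee_pos: [0.4381, -0.2924, 0.0263]
eef_rot: [-1.571, -0.0, -1.571]
force: [0.2, 0.1, -0.1]
grip_width: 0.0706
```

Request:
play_rows(
  twist=[
    [0,0,0],
    [0,0,0],
    [0,0,0],
    [0,0,0],
    [0,0,0],
    [0,0,0],
    [0,0,0],
    [0,0,0],
    [0,0,0],
  ],
  travel=[
    [0,0,0.1],
    [0,0,0.3],
    [0,0,0.6],
    [0,0,0.6],
    [0,0,0.6],
    [0,0,0.6],
    [0,0,0.4],
    [0,0,0.2],
    [0,0,0],
  ],
  grip=[-0.5,-0.5,-0.5,-0.5,-0.5,-0.5,-0.5,-0.5,-0.5],
)

```text
time_s: 40.45
ee_pos: [0.4384, -0.2926, 0.1973]
eef_rot: [-1.569, -0.001, -1.571]
force: [0.6, 0.3, -0.8]
grip_width: 0.0706
```

Run:
```python
from ov import *
x,y=.4384,-.2925
ov("j1",[(x,y,.017,.017,.037),(x,y,.009,.0331,.029)],(x,y,.03),40,("scene",))
ov("j1b",[],(.445,-.13,.03),60,("scene",))
cv2.imwrite("pics/j1.png",np.hstack([cv2.imread("pics/j1.png"),cv2.imread("pics/j1b.png")]))
cv2.imwrite("pics/j2.png",ctrl.camera("top")["img"][:,:,::-1])
```

```text
[ 0.4384 -0.2926  0.1973] 0.070618433494795
[ 0.438  -0.2923  0.1961] 0.07011913997919754
```

View pics/j1.png

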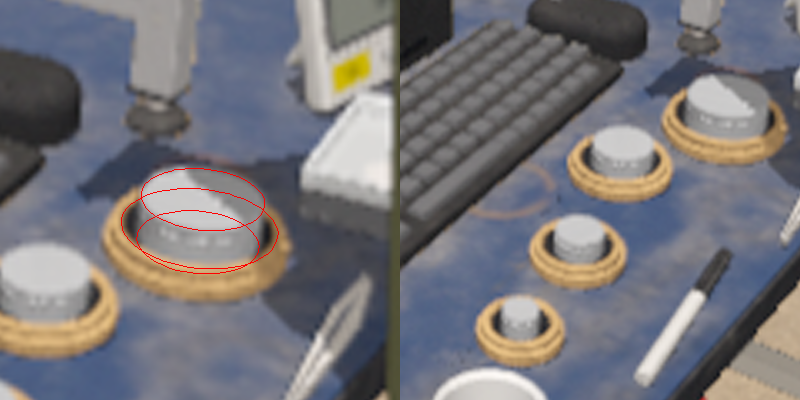

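Request:
play_rows(
  twist=[
    [0,0,0],
    [0,0,0],
    [0,0,0],
    [0,0,0],
    [0,0,0],
    [0,0,0],
    [0,0,0],
    [0,0,0],
    [0,0,0],
    [0,0,0],
  ],
  travel=[
    [-0.3,-0.2,0.1],
    [-0.5,-0.5,0.1],
    [-0.5,-0.5,0],
    [-0.5,-0.5,0],
    [-0.5,-0.5,0],
    [-0.5,-0.5,0],
    [-0.5,-0.5,0],
    [-0.4,-0.5,0],
    [-0.2,-0.2,0],
    [0,0,0],
  ],
  grip=[-0.5,-0.5,-0.5,-0.5,-0.5,-0.5,-0.5,-0.5,-0.5,-0.5],
)

```text
time_s: 41.6
ee_pos: [0.2421, -0.4878, 0.2052]
eef_rot: [-1.572, 0.002, -1.573]
force: [0.6, 0.7, -0.2]
grip_width: 0.0702
```

Run:
```python
from h import *
print(ctrl.get_obs()["ee_pos"],ctrl.get_obs()["force"])
p=ctrl.camera("top");x,y=proj(p,[.445,-.15,.02])[0]
k=5;M=np.float32([[k,0,-(x-78)*k],[0,k,-(y-50)*k]])
im=cv2.warpAffine(p["img"][:,:,::-1].copy(),M,(780,500),flags=cv2.INTER_CUBIC)
for k2,(w,c) in zip(("c50","c100","c200","c500"),(("w50",(.4295,-.0153)),("w100",(.4426,-.1)),("w200",(.4717,-.2017)),("w500",(.4384,-.2925)))):
    P=proj(p,circ(*c,.009+WT[w][1],WT[w][0]))@M[:,:2].T+M[:,2]+2
    cv2.polylines(im,[P.round().astype(np.int32)],1,(0,0,255),1)
cv2.imwrite("pics/k1.png",im)
for n in("top","scene"):
    p=ctrl.camera(n);print(n,[(d["point"].round(1) if hasattr(d["point"],"round") else d["point"],round(d["confidence"],2)) for d in ctrl.trace("weight_50",p)])
```

```text
[ 0.24212771 -0.4877812   0.20520674] [ 0.56599811  0.65862334 -0.16929649]
top [([357.4, 253.1], 0.8), ([393.9, 265.0], 0.69), ([286.0, 268.6], 0.62), ([322.4, 265.5], 0.57)]
scene [([374.8, 197.5], 0.68), ([345.9, 211.6], 0.51), ([332.5, 238.5], 0.49)]
```

View pics/k1.png

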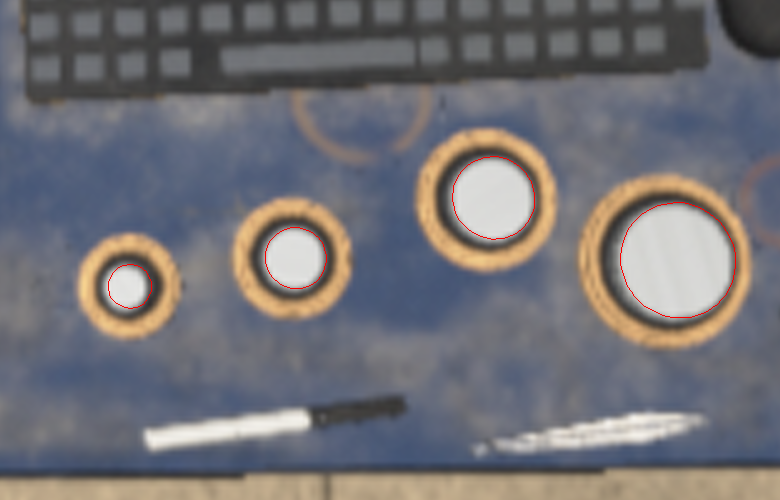

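Run:
```python
from h import *
def run(nm):
  p=ctrl.camera(nm)
  im=cv2.resize(p["img"],None,fx=4,fy=4,interpolation=cv2.INTER_CUBIC).astype(int)
  for k,w,c in(("c50","w50",(.4295,-.0153)),("c100","w100",(.4426,-.1)),("c200","w200",(.4717,-.2017)),("c500","w500",(.4384,-.2925))):
    r,h=CS[k];zt=.009+WT[w][1]
    m=((im.min(2)>140)*255).astype(np.uint8)
    s=(proj(p,[*c,zt])[0]*4+1.5).round().astype(int)
    n,L,st,ce=cv2.connectedComponentsWithStats(m);l=L[s[1],s[0]]
    wc=ray(p,(ce[l]-1.5)/4,zt)[:2]
    rr=np.sqrt(st[l,4]/16/np.pi)
    d=((im[:,:,0]-im[:,:,2]>45)*255).astype(np.uint8)
    n,L2,st2,ce2=cv2.connectedComponentsWithStats(d)
    # wood component in ring
    q=proj(p,circ(*c,h,(r+r-.007)/2))*4+1.5
    labs=[L2[int(b),int(a_)] for a_,b in q];lab=np.bincount([v for v in labs if v]).argmax()
    cnt,_=cv2.findContours((L2==lab).astype(np.uint8),cv2.RETR_CCOMP,cv2.CHAIN_APPROX_NONE)
    cnt=sorted(cnt,key=len)[::-1]
    e=cv2.fitEllipse(cnt[0]);e2=cv2.fitEllipse(cnt[1])
    print(nm,w,"weight",wc.round(4),"area-r px",rr.round(2),"outer",ray(p,(np.array(e[0])-1.5)/4,h*.6)[:2].round(4),"inner",ray(p,(np.array(e2[0])-1.5)/4,h)[:2].round(4))
run("top")
p=ctrl.camera("scene");x,y=proj(p,[.4384,-.2925,.03])[0];k=14
M=np.float32([[k,0,-(x-28)*k],[0,k,-(y-20)*k]])
cv2.imwrite("pics/l1.png",cv2.warpAffine(p["img"][:,:,::-1].copy(),M,(784,560),flags=cv2.INTER_CUBIC))
```

```text
top w50 weight [ 0.4278 -0.0139] area-r px 4.43 outer [ 0.429  -0.0158] inner [ 0.4289 -0.0157]
top w100 weight [ 0.4412 -0.0997] area-r px 6.18 outer [ 0.4421 -0.1002] inner [ 0.442  -0.1002]
top w200 weight [ 0.4695 -0.2016] area-r px 8.31 outer [ 0.4709 -0.2021] inner [ 0.471  -0.2019]
top w500 weight [ 0.4363 -0.2914] area-r px 11.54 outer [ 0.4376 -0.2925] inner [ 0.4376 -0.2928]
```

View pics/l1.png

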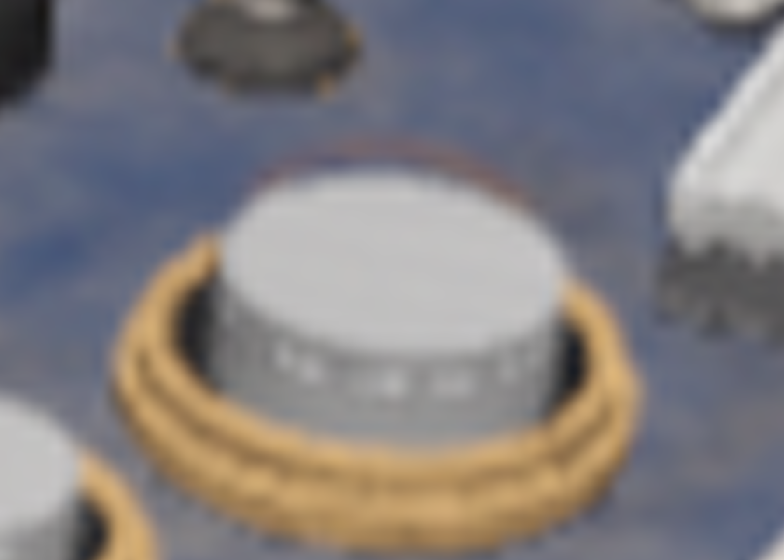

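```bash
python3 -c "
from station import ctrl
print(ctrl.hand_in(), ctrl.get_obs()['time_s'])"
```

```text
the job is handed in; nothing more can be done
the job is handed in; nothing more can be done
```

All four weights are off the balance and standing in their own cases, and I handed the job in with the gripper clear of everything. I took them top down (50, 100, 200, then 500 g). Each was lowered until the force reading showed it touching the well floor, at 5–8 N. No weight tipped, dropped or touched the bench, and the robot did not touch the balance. The clock was at about 42 s before hand-in, against the 115 s limit.

**Last checks:**
- **Centring:** in the top view, the 100, 200 and 500 g weights sit within about 1.7 mm of their well centres and the 50 g about 2.3 mm off. The wells allow 3 mm.
- **Standing upright:** all four look upright and flat in the scene-camera pictures. I had no direct tilt reading.
- **Heights:** each weight touched down within about 0.5 mm of the height expected for resting on the well floor.

**Disagreements:** some outline fits of the cases differed between the two cameras by up to 7–9 mm. I placed by the centres of the dark wells instead, which agreed within about 1.5 mm. In the final check, the detector found all four weights in the top picture but only three in the scene picture; the earlier scene picture, taken just after the last release, shows all four.

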